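Sort loose fittings and vials into the sample-marked bins

ROBOT

A 7-joint arm with a two-finger parallel gripper is mounted at the origin on a cart in front of the work surface, level with it; the furniture and walls round the work are solid. World frame = base frame: x ahead of the robot, y to its left, z up, the work surface at z = 0. Lengths are in m, angles in rad, forces in N, time in s.
With the tool pointing down it reaches from about 0.4 to 0.85 m from the base axis. Payload 10.4 kg.
Tool frame: the origin (TCP) lies at the very end of the fingers, on their centre line; the grasp point (between the pads) lies 19 mm behind it (manip.grip_depth is the distance from the TCP to the grasp point, in m); z points along the fingers, y is the direction in which the jaws open and shut (so a half turn about z gives the same grasp; the last joint's range is limited). The gripper opens to 85 mm and grips with 20 to 120 N. Pads are 22 mm wide; open, the fingers measure 114 mm over their backs; the gripper's body (76 mm by 85 mm) begins 54 mm behind the grasp point. The pads swing forward as they close: fully open they stand 13 mm farther back than shut.
Start: joints at [1.302, 0.332, -0.065, 1.46, 0.022, 1.35, -0.088], TCP at [0.152, -0.606, 0.231] pointing down, gripper open.
Joint ranges: [-2.6, 2.6], [-0.5, 2.12], [-1.47, 1.34], [0.16, 2.42], [-1.27, 4.41], [0.06, 2.06], [-2.6, 2.6]. Speed limits (rad/s): [2.22, 2.22, 2.79, 2.79, 3.14, 3.14, 3.14].

INTERFACE

Orientations are given as a unit quaternion [x, y, z, w].
In Python, from workcell import manip gives the robot as it stands.
- The arm moves only by the tool step_arm, never from a script. Its argument "motion" is a list of rows, each a list of 6 numbers: the shift along the tool's x, y, z in mm, then the turn, a rotation vector about the tool's x, y, z in degrees. A call has 1 to 20 rows; each row shifts and turns the pose as measured when the row begins, along the tool's axes as they then stand; what a row does not reach is not made up. A row lasts 1/8 s, in which the tool goes at most 62.5 mm and 10.7 degrees, less where a joint would pass 70% of its speed; a pose out of reach is approached as far as the arm can. A call with a gripper value outside its range is refused whole. "jaw" is the finger opening in mm, from 0 to 85.4, set as the call begins (left out, the last holds). The fingers move at their own pace and stop on an object; "force" is the grip in N (left out, the last holds). Time passes only in rows, so rows that do not move let the fingers close. It gives the time, the measured TCP pose, the force and the opening at its end, in the units of the state.
- manip.get_obs(): the state, without advancing time (a new reading comes with each control period).
- manip.camera(name): name is "scene" or "top"; returns the picture (400x640x3 uint8, blue, green, red); there is no depth.
- manip.camera_info(name): a dict with "camera_matrix" (3x3 intrinsics, pixels), "R" (3x3) and "t" (3): a world point X has camera coordinates R X + t. Camera axes: x right, y down, z forward; pixel columns grow to the right and rows downward; lengths in m; the calibration is good to about 2 mm. A picture is of the moment at which its call begins. camera_info takes no time and is no camera call.
- manip.hand_in(): hands the job in, once; it reports no verdict.
The state is a dict: "clock": time; "joint_pos": joint angles; "joint_velocities": joint speeds; "tau": joint torques, N m; "position": TCP position; "ee_rot": TCP orientation; "ft_force": force on the tool from outside, world axes, zero at the start; "torque": the same for the moment, N m; "grip_width": opening from 0.0 (shut) to 1.0 (fully open).
Only numpy, scipy, OpenCV 4.12 (cv2) and the standard library are available. Lean on these libraries where they do the work, as an engineer would, in place of code of your own. Each camera call takes 0.05 s, during which the arm holds its last target.

TASK

Tidy the bench: put each of the two loose tees, the two loose vials and the loose adapter into the bin whose front ledge shows a sample of the same kind. Set every piece down on the floor of its bin, the tees lying flat side by side and the vials and the adapter standing upright, and leave the pressure gauge and the flow meter where they are.

Things in the scene. Friction and masses are not known exactly. Their poses are not given: they have to be found in the camera images.
- tee_a_mid (a point): Loose brass tee fitting, lying flat, 32 x 44 x 16 mm: a straight bar 44 mm long along its y axis (16 mm thick, on the -x side) with a stem that points to +x. This point is the centre of the 32 x 44 outline, 8 mm up. Along x it is 32 mm from the back of the bar to the stem's end and can be gripped there; z is up. The two loose tees are alike.
- tee_b_mid (a point): Loose brass tee fitting, lying flat, 32 x 44 x 16 mm: a straight bar 44 mm long along its y axis (16 mm thick, on the -x side) with a stem that points to +x. This point is the centre of the 32 x 44 outline, 8 mm up. Along x it is 32 mm from the back of the bar to the stem's end and can be gripped there; z is up. The two loose tees are alike.
- vial_a_mid (a point): Loose clear glass vial with a white cap, standing upright, 23 mm diameter, 52 mm tall, light (12 g) and easily tipped. This point is on its axis, half-way up (26 mm); z is up. The two loose vials are alike.
- vial_b_mid (a point): Loose clear glass vial with a white cap, standing upright, 23 mm diameter, 52 mm tall, light (12 g) and easily tipped. This point is on its axis, half-way up (26 mm); z is up. The two loose vials are alike.
- adapter_mid (a point): Loose straight brass adapter fitting, standing on its hexagon: hexagon 22 mm across the corners and 12 mm high, above it a spigot 14 mm in diameter, 24 mm tall in all. This point is on its axis, 12 mm up; z is up, give or take 0.04 rad, as it stands a little crooked.
- tee_bin: Bin whose ledge carries a brass tee as its sample, 16 mm tall. Grey, fixed; the three bins are alike but for the sample. Origin: centre of the open compartment's underside. Compartment 96 (x) by 126 mm (y) inside, walls 3 mm thick, tops 28 mm up, floor 3 mm thick. A ledge 44 mm deep, 10 mm high, along its -x side (towards the robot) carries the fixed sample 73 mm from the origin.
- vial_bin: Bin whose ledge carries a white-capped vial as its sample, standing 52 mm tall. Grey, fixed; the three bins are alike but for the sample. Origin: centre of the open compartment's underside. Compartment 96 (x) by 126 mm (y) inside, walls 3 mm thick, tops 28 mm up, floor 3 mm thick. A ledge 44 mm deep, 10 mm high, along its -x side (towards the robot) carries the fixed sample 73 mm from the origin.
- adapter_bin: Bin whose ledge carries a straight brass adapter as its sample, standing 24 mm tall. Grey, fixed; the three bins are alike but for the sample. Origin: centre of the open compartment's underside. Compartment 96 (x) by 126 mm (y) inside, walls 3 mm thick, tops 28 mm up, floor 3 mm thick. A ledge 44 mm deep, 10 mm high, along its -x side (towards the robot) carries the fixed sample 73 mm from the origin.
- gauge: Bystander: loose round pressure gauge lying face up, 75 x 58 x 30 mm, its brass connector towards its -x. Origin: centre of its underside. Not to be disturbed.
- meter: Bystander: loose hand flow meter with keys, lying flat, 121 x 67 x 30 mm, long along its x. Origin: centre of its underside. Not to be disturbed.

How it is judged:
At the end, for the whole second after the job is handed in: Both tees are inside the tee bin, both vials inside the vial bin and the adapter inside the adapter bin: each piece's centre within the compartment's inner walls, at the height (within 6 mm) it has when resting on the bin's floor, its z axis within 0.2 rad of vertical, released and at rest (x of tee_a_mid in the frame of tee_bin between -0.048 and 0.048 m and y of tee_a_mid in the frame of tee_bin between -0.063 and 0.063 m and z of tee_a_mid in the frame of tee_bin between 0.005 and 0.017 m and angle between each of tee_a_mid, tee_b_mid, vial_a_mid, vial_b_mid, adapter_mid's own z axis and vertical below 0.2 rad and linear speed of each of tee_a, tee_b, vial_a, vial_b, adapter below 0.02 m/s and x of tee_b_mid in the frame of tee_bin between -0.048 and 0.048 m and y of tee_b_mid in the frame of tee_bin between -0.063 and 0.063 m and z of tee_b_mid in the frame of tee_bin between 0.005 and 0.017 m and x of vial_a_mid in the frame of vial_bin between -0.048 and 0.048 m and y of vial_a_mid in the frame of vial_bin between -0.063 and 0.063 m and z of vial_a_mid in the frame of vial_bin between 0.023 and 0.035 m and x of vial_b_mid in the frame of vial_bin between -0.048 and 0.048 m and y of vial_b_mid in the frame of vial_bin between -0.063 and 0.063 m and z of vial_b_mid in the frame of vial_bin between 0.023 and 0.035 m and x of adapter_mid in the frame of adapter_bin between -0.048 and 0.048 m and y of adapter_mid in the frame of adapter_bin between -0.063 and 0.063 m and z of adapter_mid in the frame of adapter_bin between 0.009 and 0.021 m); the robot touches nothing.
It fails at once if the pressure gauge is pushed more than 15 mm (distance of gauge from where it was at the start of the episode above 0.015 m).
It fails at once if the flow meter is pushed more than 15 mm (distance of meter from where it was at the start of the episode above 0.015 m).
It also fails if it takes over 122 s, if anything falls off the work surface, if the arm or the gripper's body presses on something with over 40 N, if the wrist force passes 120 N, or if a joint passes its speed limit or range.

## Working session

There is one attempt and no reset: what is moved stays moved. The work goes in short steps, Python scripts to look and compute and a tool call to move; the robot and the scene stay as the last step left them, time stands still between calls to the robot, and variables do not carry over. Pictures are saved under pics/ and viewed, and the job is handed in when it is done.

Besides the shell and the picture viewer there is one more tool, called by a JSON object that holds its "fn" and its "kwargs", one argument or row to a line. step_arm: Moves the arm, as the interface text tells. Its arguments: {"type":"object","properties":{"motion":{"type":"array"},"jaw":{"type":"number"},"force":{"type":"number"}},"required":["motion"]}

```bash
mkdir -p pics; ls
python3 - <<'E'
from workcell import manip
import cv2
o=manip.get_obs()
for k,v in o.items(): print(k,v)
for n in("scene","top"):
    cv2.imwrite(f"pics/{n}0.png",manip.camera(n)); print(manip.camera_info(n))
E
```

```text
pics
clock 0.0
joint_pos [ 1.30236822  0.33287471 -0.06468404  1.46098992  0.02159157  1.34988204
 -0.08845714]
joint_velocities [-0.0006608  -0.0001729  -0.00200062  0.00179019  0.00024538  0.00020215
  0.00052282]
tau [ 6.77955286e-04 -6.25452018e+01  4.92730422e-02 -3.91611457e+01
  1.61933637e-02  9.72866110e-03 -2.87558112e-05]
position [ 0.15199177 -0.6058333   0.23049091]
ee_rot [ 9.92452371e-01  1.22628545e-01 -1.22007866e-04 -7.19202175e-04]
ft_force [-0.01887579  0.27562819  0.06629904]
torque [-0.00176766  0.02349329 -0.00295941]
grip_width 0.9993933425001401
{'camera_matrix': array([[382.54006228,   0.        , 323.30320256],
       [  0.        , 382.54006228, 192.4243625 ],
       [  0.        ,   0.        ,   1.        ]]), 'R': array([[ 0.54811867, -0.83626551,  0.01503053],
       [-0.40316363, -0.2799077 , -0.87126963],
       [ 0.73281991,  0.47149939, -0.49057447]]), 't': array([-0.28263439,  0.24941236,  0.6440309 ])}
{'camera_matrix': array([[377.25251438,   0.        , 314.82816678],
       [  0.        , 377.25251438, 199.68250107],
       [  0.        ,   0.        ,   1.        ]]), 'R': array([[-0.02185317, -0.99928045, -0.0310003 ],
       [-0.99006068,  0.02593974, -0.13822802],
       [ 0.13893269,  0.02767146, -0.98991515]]), 't': array([0.02925916, 0.51052241, 0.95239799])}
```

View pics/scene0.png

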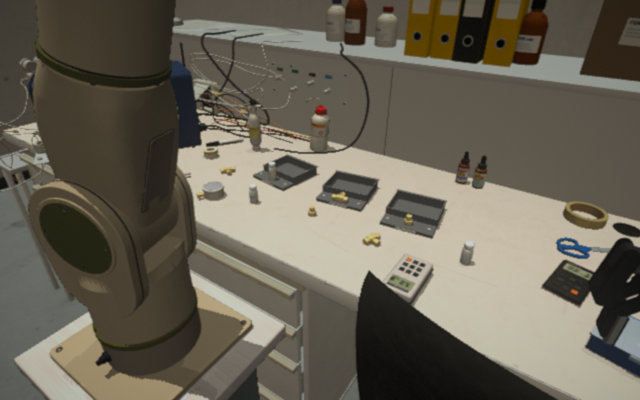

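View pics/top0.png

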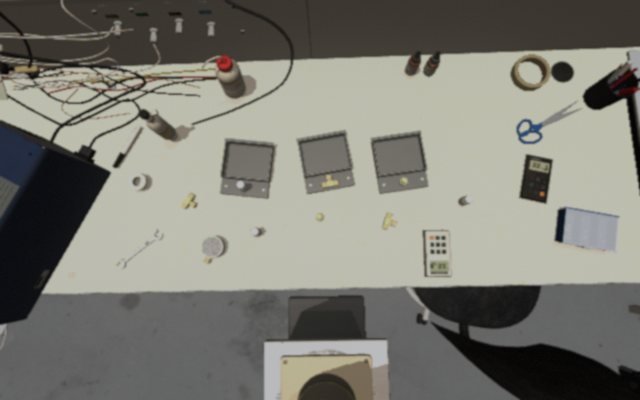

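```bash
cat > h.py <<'E'
import numpy as np, cv2
from workcell import manip
def proj(n,X):
    i=manip.camera_info(n); c=i["R"]@np.asarray(X,float)+i["t"]; p=i["camera_matrix"]@c; return p[:2]/p[2]
def back(n,uv,z):
    i=manip.camera_info(n); d=i["R"].T@np.linalg.inv(i["camera_matrix"])@np.array([uv[0],uv[1],1.]); o=-i["R"].T@i["t"]
    return o+d*(z-o[2])/d[2]
def crop(src,x,y,w,h,s,out):
    im=cv2.imread(src)[y:y+h,x:x+w]; cv2.imwrite(out,cv2.resize(im,None,fx=s,fy=s,interpolation=cv2.INTER_CUBIC))
E
python3 - <<'E'
from h import *
print(proj("top",[.152,-.606,.231]),proj("top",[0,0,0]))
crop("pics/top0.png",170,120,160,150,5,"pics/c1.png")
crop("pics/top0.png",330,120,160,150,5,"pics/c2.png")
for n,p in dict(vb=(248,165),tb=(326,158),ab=(400,160)).items(): print(n,back("top",p,.0))
E
```

```text
[638.32986737 361.54363807] [326.41795583 401.90453757]
vb [0.61783245 0.20080389 0.        ]
tb [ 0.63127269 -0.01533587  0.        ]
ab [ 0.61964167 -0.21753728  0.        ]
```

```bash
sleep 1
```

```text
(no output)
```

View pics/c1.png

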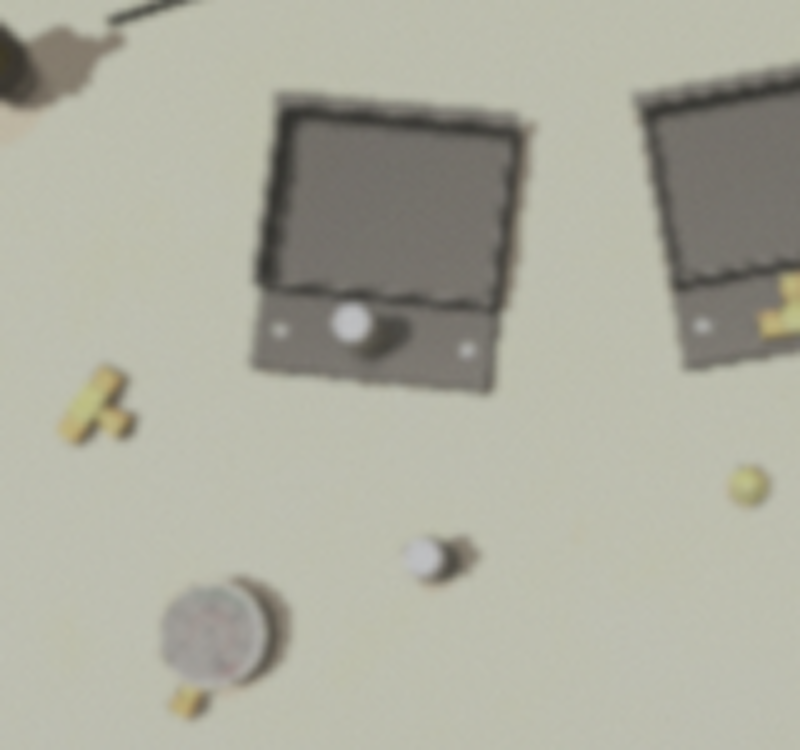

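View pics/c2.png

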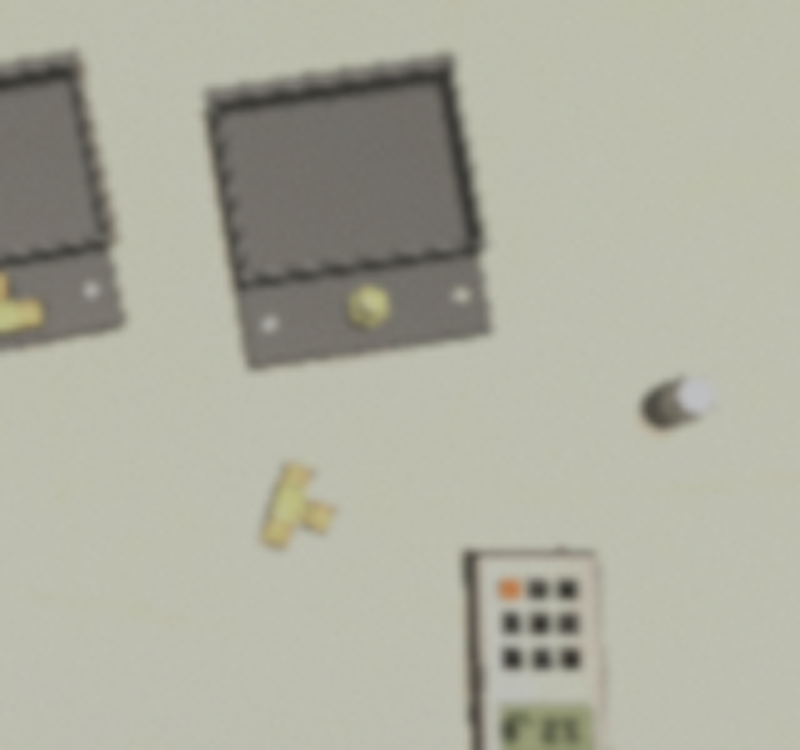

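```bash
cat > fit.py <<'E'
from h import *
from scipy.optimize import minimize
S=4
def circ(r,z0,z1,n=24):
    a=np.linspace(0,2*np.pi,n,endpoint=False); return np.array([[r*np.cos(t),r*np.sin(t),z] for z in(z0,z1) for t in a])
def box(x0,x1,y0,y1,z0,z1): return np.array([[x,y,z] for x in(x0,x1) for y in(y0,y1) for z in(z0,z1)])
mm=.001
M=dict(tee=[box(-16*mm,0,-22*mm,22*mm,2*mm,14*mm),box(-16*mm,16*mm,-8*mm,8*mm,2*mm,14*mm)],
 bin=[box(-51*mm,51*mm,-66*mm,66*mm,0,28*mm),box(-95*mm,-51*mm,-66*mm,66*mm,0,10*mm)],
 adapter=[circ(11*mm,0,12*mm,6),circ(7*mm,12*mm,24*mm)],
 vial=[circ(11.5*mm,0,52*mm)], cap=[circ(11*mm,40*mm,52*mm)])
def render(n,parts,p,win):
    x,y,w,h=win; im=np.zeros((h*S,w*S),np.uint8); c,s=np.cos(p[2]),np.sin(p[2]); R=np.array([[c,-s,0],[s,c,0],[0,0,1]])
    for P in parts:
        uv=np.array([proj(n,R@q+[p[0],p[1],0]) for q in P])
        hull=cv2.convexHull(uv.astype(np.float32))
        cv2.fillConvexPoly(im,np.round(((hull-[x-.5,y-.5])*S-.5)*16).astype(np.int32),255,shift=4,lineType=cv2.LINE_AA)
    return cv2.GaussianBlur(cv2.resize(im,(w,h),interpolation=cv2.INTER_AREA).astype(float)/255,(0,0),.6)
def fit(n,im,parts,p0,soft,pad=14):
    uv=np.array([proj(n,[p0[0]+q[0]*1,p0[1]+q[1],q[2]]) for P in parts for q in P]); a=np.maximum(uv.min(0).astype(int)-pad,0); b=uv.max(0).astype(int)+pad
    win=(*a,*(b-a)); m=soft(im[a[1]:b[1],a[0]:b[0]].astype(float))
    f=lambda p:np.mean((render(n,parts,p,win)-m)**2)
    best=None
    for d in ([0] if len(parts[0])==48 else (-.25,0,.25)):
        p=np.array(p0)+[0,0,d]
        r=minimize(f,p,method="Nelder-Mead",options=dict(initial_simplex=np.array([p,p+[.006,0,0],p+[0,.006,0],p+[0,0,.15]]),xatol=1e-4,fatol=1e-7))
        if best is None or r.fun<best.fun: best=r
    return best.x,best.fun,m.mean()
def sat(im):  # brass: yellow
    v=im[...,2]-im[...,0]; return np.clip((v-35)/40,0,1)
def dark(im): return np.clip((165-im.mean(2))/50,0,1)
def white(im): # bluish white against beige
    v=im[...,0]-im[...,2]*.9; return np.clip((v-5)/20,0,1)
E
python3 - <<'E'
from h import *
t=cv2.imread("pics/top0.png").astype(int); s=cv2.imread("pics/scene0.png").astype(int)
for u,v in((255,231),(254,232),(468,199),(466,201),(462,201),(300,230),(189,201),(390,222),(320,217),(248,165),(248,190)): print(u,v,t[v,u])
for u,v in((253,188),(253,195),(467,246),(467,255),(372,240),(400,300),(312,211)): print('s',u,v,s[v,u])
for i in("top","scene"):
    I=manip.camera_info(i); print(-I["R"].T@I["t"])
for n,p,z in(("tA",(189,201),.008),("tB",(388.6,221.6),.008),("vA",(254.6,231),.052),("vB",(468.2,199),.052),("ad",(319.2,216.6),.02),("g",(213,246),.03),("m",(437,253),.03)):
    X=back("top",p,z); print(n,X.round(4),proj("scene",X).round(1))
E
```

```text
255 231 [192 190 189]
254 232 [191 190 189]
468 199 [194 191 190]
466 201 [141 147 151]
462 201 [ 86  97 101]
300 230 [174 190 190]
189 201 [121 170 173]
390 222 [122 173 179]
320 217 [130 175 176]
248 165 [107 114 117]
248 190 [89 94 98]
s 253 188 [111 125 134]
s 253 195 [ 91 103 107]
s 467 246 [128 141 147]
s 467 255 [ 99 113 117]
s 372 240 [ 73 119 141]
s 400 300 [29 33 35]
s 312 211 [ 71 112 129]
[ 0.37376835 -0.01035895  1.01426874]
[-0.21648748 -0.47020513  0.53749868]
tA [0.5204 0.3604 0.008 ] [227.4 170.5]
tB [ 0.4511 -0.177   0.008 ] [371.9 239.9]
vA [0.4319 0.1725 0.052 ] [252.  185.5]
vB [ 0.5003 -0.3739  0.052 ] [467.6 243. ]
ad [0.4678 0.0069 0.02  ] [311.  208.6]
g [0.3967 0.2859 0.03  ] [213.1 186.4]
m [ 0.366  -0.2925  0.03  ] [405.4 271.8]
```

```bash
cat > meas0.py <<'E'
from fit import *
t=cv2.imread("pics/top0.png"); s=cv2.imread("pics/scene0.png"); IM=dict(top=t,scene=s)
def sats(im): return np.clip((im[...,2]-im[...,0]-30)/25,0,1)
for name,parts,p0 in(("teeA","tee",(.520,.360,-2.16)),("teeB","tee",(.451,-.177,-1.85)),("adapter","adapter",(.468,.007,0.))):
    for n in IM: 
        r=fit(n,IM[n],M[parts],p0,sat if n=="top" else sats,6 if parts=="tee" else 6); print(name,n,np.round(r[0],4),r[1:])
for name,p0 in(("vial_bin",(.618,.2,-.11)),("tee_bin",(.631,-.015,.165)),("adapter_bin",(.62,-.217,.15))):
    for n in IM:
        r=fit(n,IM[n],M["bin"],p0,dark if n=="top" else (lambda im:np.clip((135-im.mean(2))/30,0,1)),5); print(name,n,np.round(r[0],4),r[1:])
for name,p0 in(("vialA",(.432,.1725,0)),("vialB",(.5,-.374,0))):
    r=fit("top",t,M["cap"],p0,lambda im:np.clip((im[...,0]-im[...,2]+9)/8,0,1)*(im[...,0]>150),4); print(name,np.round(r[0],4),r[1:])
crop("pics/scene0.png",230,160,60,60,8,"pics/s1.png");crop("pics/scene0.png",440,220,60,60,8,"pics/s2.png")
a=np.hstack([cv2.imread("pics/s1.png"),cv2.imread("pics/s2.png")]);cv2.imwrite("pics/s12.png",cv2.resize(a,None,fx=.8,fy=.8))
E
python3 meas0.py
```

```text
Traceback (most recent call last):
  File "meas0.py", line 6, in <module>
    r=fit(n,IM[n],M[parts],p0,sat if n=="top" else sats,6 if parts=="tee" else 6); print(name,n,np.round(r[0],4),r[1:])
  File "fit.py", line 26, in fit
    r=minimize(f,p,method="Nelder-Mead",options=dict(initial_simplex=np.array([p,p+[.006,0,0],p+[0,.006,0],p+[0,0,.15]]),xatol=1e-4,fatol=1e-7))
  File "fit.py", line 22, in <lambda>
    f=lambda p:np.mean((render(n,parts,p,win)-m)**2)
                        ~~~~~~^^^^^^^^^^^^^^^
  File "fit.py", line 15, in render
    uv=np.array([proj(n,R@q+[p[0],p[1],0]) for q in P])
                 ~~~~^^^^^^^^^^^^^^^^^^^^^
  File "h.py", line 4, in proj
    i=manip.camera_info(n); c=i["R"]@np.asarray(X,float)+i["t"]; p=i["camera_matrix"]@c; return p[:2]/p[2]
ValueError: time passes only in moves, steps and waits
```

```bash
python3 - <<'E'
s=open('h.py').read().replace("def proj","_c={}\ndef CI(n):\n    if n not in _c: _c[n]=manip.camera_info(n)\n    return _c[n]\ndef proj",1).replace("i=manip.camera_info(n)","i=CI(n)")
open('h.py','w').write(s)
E
time python3 meas0.py
```

```text
teeA top [ 0.518   0.358  -2.0162] (np.float64(0.09159520480240359), np.float64(0.07637931034482759))
teeA scene [ 0.5244  0.363  -2.261 ] (np.float64(0.013179390738485685), np.float64(0.14579124579124578))
teeB top [ 0.4508 -0.1798 -1.981 ] (np.float64(0.085442282050712), np.float64(0.07677083333333334))
teeB scene [ 0.4568 -0.1786 -1.8944] (np.float64(0.028528228679188732), np.float64(0.17597222222222222))
adapter top [0.4697 0.0075 0.2528] (np.float64(0.06366421047843239), np.float64(0.02449874686716792))
adapter scene [ 0.4748  0.0099 -0.4043] (np.float64(0.009208212545315604), np.float64(0.13206349206349208))
vial_bin top [ 0.6274  0.1976 -0.1313] (np.float64(0.019755168992940098), np.float64(0.6828200033118065))
vial_bin scene [ 0.6306  0.1985 -0.1331] (np.float64(0.05761732194196978), np.float64(0.4241965369624944))
tee_bin top [ 0.6383 -0.011   0.1518] (np.float64(0.0244156860032943), np.float64(0.6593028647127008))
tee_bin scene [ 0.6416 -0.0122  0.1563] (np.float64(0.06152305309726708), np.float64(0.43331415735261886))
adapter_bin top [ 0.6318 -0.2098  0.1135] (np.float64(0.010661766624961773), np.float64(0.6749046015712682))
adapter_bin scene [ 0.6347 -0.2124  0.1184] (np.float64(0.03457876063616752), np.float64(0.4405948731618464))
vialA [0.4329 0.1753 0.0871] (np.float64(0.0675140627136601), np.float64(0.125))
vialB [ 0.5022 -0.3766  0.0007] (np.float64(0.08609031576857554), np.float64(0.11033950617283951))
real	0m3.415s
user	0m3.985s
sys	0m0.056s
```

```bash
sleep 0
```

```text
(no output)
```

View pics/s12.png

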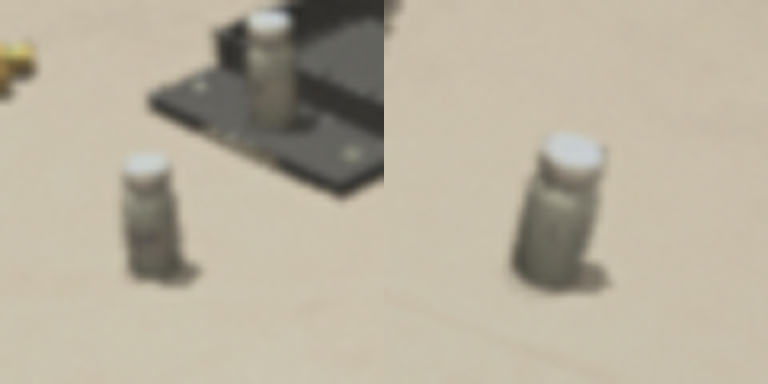

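```bash
cat > meas1.py <<'E'
from fit import *
t=cv2.imread("pics/top0.png"); s=cv2.imread("pics/scene0.png"); IM=dict(top=t,scene=s)
def br(lo): return lambda im: np.clip((im[...,2]-im[...,0]-lo)/22,0,1)
for name,parts,p0 in(("teeA","tee",(.520,.360,-2.2)),("teeB","tee",(.453,-.178,-1.9)),("adapter","adapter",(.468,.007,0.))):
    for n in IM: 
        lo=24 if n=="top" else 34
        r=fit(n,IM[n],M[parts],p0,br(lo),6); print(name,n,np.round(r[0],4),r[1:])
def diff(im):
    bg=np.median(im.reshape(-1,3),0); d=np.abs(im-bg).max(2); return np.clip((d-10)/25,0,1)
cap=[circ(9.5*mm,46*mm,52*mm)]; full=[circ(11.5*mm,0,38*mm),circ(9.5*mm,38*mm,52*mm)]
for name,p0 in(("vialA",(.432,.1725,0)),("vialB",(.5,-.374,0))):
    r=fit("top",t,cap,p0,lambda im:np.clip((im[...,0]-im[...,2]+10)/8,0,1)*(im[...,0]>160),5); print(name,'top',np.round(r[0],4),r[1:])
    r=fit("scene",s,full,p0,diff,5); print(name,'scene',np.round(r[0],4),r[1:])
# bystander check overlay
E
python3 meas1.py
```

```text
teeA top [ 0.5173  0.3579 -2.1628] (np.float64(0.0252558528368469), np.float64(0.17467084639498434))
teeA scene [ 0.5249  0.3636 -2.2915] (np.float64(0.019652447942990037), np.float64(0.12664524028160393))
teeB top [ 0.4508 -0.1801 -1.937 ] (np.float64(0.01867743535281462), np.float64(0.16987878787878788))
teeB scene [ 0.4573 -0.1786 -1.8322] (np.float64(0.0364526114782335), np.float64(0.16064687276808487))
adapter top [ 0.4689  0.0074 -0.0373] (np.float64(0.006291932249833114), np.float64(0.10013670539986329))
adapter scene [ 0.4749  0.01   -0.4464] (np.float64(0.015109209914227083), np.float64(0.11616161616161616))
vialA top [0.4321 0.1751 0.0552] (np.float64(0.015034103270025266), np.float64(0.12418300653594772))
vialA scene [0.4319 0.1707 0.0388] (np.float64(0.05695789714064545), np.float64(0.33670628183361634))
vialB top [ 0.5022 -0.3773  0.0584] (np.float64(0.01967827426254896), np.float64(0.11220760233918128))
vialB scene [ 0.5012 -0.3771  0.0961] (np.float64(0.030864787591195632), np.float64(0.3358171428571428))
```

```bash
cat > go.py <<'E'
import sys,numpy as np
from workcell import manip
from scipy.spatial.transform import Rotation as R
B=dict(vb=(.629,.198,-.132),tb=(.640,-.0116,.154),ab=(.633,-.211,.116))
def bp(b,x,y):
    X,Y,t=B[b]; return X+x*np.cos(t)-y*np.sin(t),Y+x*np.sin(t)+y*np.cos(t)
def show(x=None,y=None,z=None,yaw=None):
    o=manip.get_obs(); r=R.from_quat(o["ee_rot"]); p=o["position"]; m=r.as_matrix(); cy=np.arctan2(m[1,0],m[0,0])
    print("t",round(o["clock"],2),"p",p.round(4),"yaw",cy.round(3),"tilt",np.round(m[:2,2],3),"grip",round(o["grip_width"]*85.4,1),"F",o["ft_force"].round(1),"q7",o["joint_pos"].round(2)[[4,5,6]])
    if x is not None:
        if yaw is not None:
            T=R.from_euler("z",yaw)*R.from_euler("x",np.pi); rv=np.degrees((r.inv()*T).as_rotvec())
            print("turn deg (tool)",rv.round(1))
            print("shift mm AFTER turn",(T.inv().apply(np.array([x,y,z])-p)*1000).round(1))
        print("shift mm now",(r.inv().apply(np.array([x,y,z])-p)*1000).round(1))
if __name__=="__main__":
    a=sys.argv[1:]
    if a and a[0] in B: x,y=bp(a[0],float(a[1]),float(a[2])); a=[x,y]+a[3:]
    show(*map(float,a))
E
python3 go.py .502 -.377 .13 .246
```

```text
t 0.1 p [ 0.152  -0.6059  0.2306] yaw 0.246 tilt [-0.     0.001] grip 85.1 F [ 0.1 -0.3 -0.7] q7 [ 0.02  1.35 -0.09]
turn deg (tool) [-0.1  0.  -0. ]
shift mm AFTER turn [ 395.2 -136.8  100.6]
shift mm now [ 395.2 -136.7  100.7]
```

{"fn": "step_arm", "kwargs": {
  "motion": [
    [39,-13.5,3,0,0,0],
    [39,-13.5,3,0,0,0],
    [39,-13.5,3,0,0,0],
    [39,-13.5,3,0,0,0],
    [39,-13.5,3,0,0,0],
    [39,-13.5,3,0,0,0],
    [39,-13.5,3,0,0,0],
    [39,-13.5,3,0,0,0],
    [39,-13.5,3,0,0,0],
    [39,-13.5,3,0,0,0],
    [0,0,0,0,0,0]
  ],
  "jaw": 60
}}

```text
clock: 1.48
position: [0.5058, -0.3713, 0.1942]
ee_rot: [0.993, 0.121, -0.003, -0.004]
ft_force: [-0.3, 0.7, -0.3]
grip_width: 0.702
```

```bash
python3 go.py .502 -.377 .10 .246
python3 - <<'E'
from h import *
s=manip.camera("scene");t=manip.camera("top");cv2.imwrite("pics/a_s.png",s);cv2.imwrite("pics/a_t.png",t)
crop("pics/a_s.png",400,130,130,140,5,"pics/a1.png")
crop("pics/a_t.png",400,130,140,130,5,"pics/a2.png")
E
```

```text
t 1.48 p [ 0.5058 -0.3713  0.1942] yaw 0.243 tilt [-0.006  0.008] grip 60.0 F [-0.3  0.7 -0.3] q7 [ 0.1   1.3  -0.84]
turn deg (tool) [-0.5  0.2 -0.2]
shift mm AFTER turn [-5.   4.6 94.2]
shift mm now [-4.6  5.5 94.2]
```

View pics/a1.png

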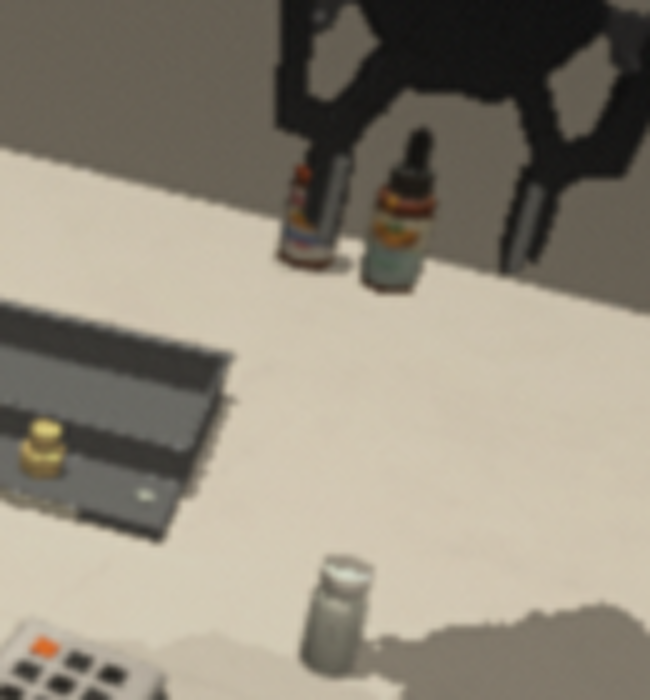

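View pics/a2.png

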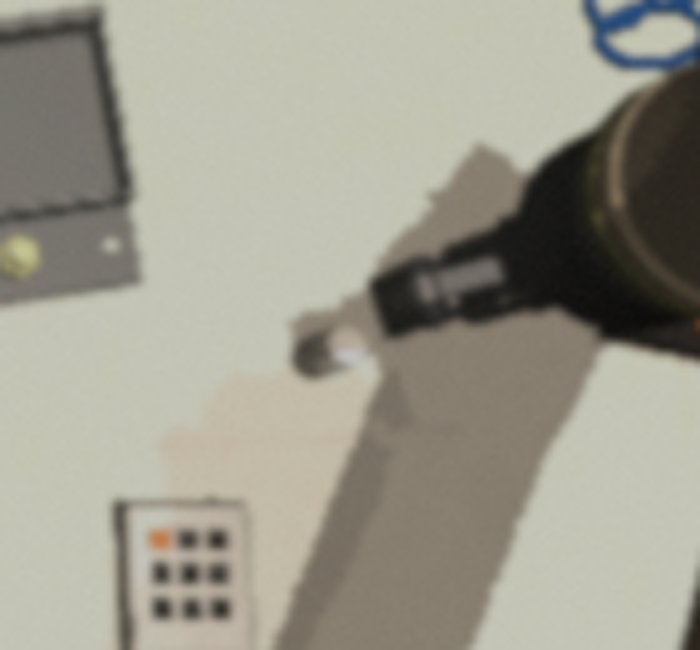

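Run:
```python
from h import *
for dz in(0,.006,.012): print(proj("scene",[.5058,-.3713,.1942+dz]))
```

```text
[481.60583018 182.25968198]
[482.28083284 179.52207238]
[482.96121648 176.76263917]
```

{"fn": "step_arm", "kwargs": {
  "motion": [
    [-4.6,5.5,30,-0.5,0.2,-0.2],
    [0,0,34,0,0,0],
    [0,0,15,0,0,0],
    [0,0,0,0,0,0],
    [0,0,0,0,0,0]
  ]
}}

```text
clock: 2.2
position: [0.4953, -0.3875, 0.116]
ee_rot: [0.993, 0.116, -0.001, 0.003]
ft_force: [0.1, -0.2, -0.7]
grip_width: 0.698
```

```bash
python3 go.py .502 -.377 .007 .246
python3 - <<'E'
from h import *
s=manip.camera("scene");t=manip.camera("top");cv2.imwrite("pics/b_s.png",s);cv2.imwrite("pics/b_t.png",t)
crop("pics/b_s.png",400,150,130,130,5,"pics/b1.png")
E
```

```text
t 2.2 p [ 0.4953 -0.3875  0.116 ] yaw 0.234 tilt [-0.001 -0.006] grip 59.6 F [ 0.1 -0.2 -0.7] q7 [ 0.13  1.14 -0.84]
turn deg (tool) [ 0.3  0.1 -0.7]
shift mm AFTER turn [  9.   -8.5 109. ]
shift mm now [  9.2  -9.3 109. ]
```

View pics/b1.png

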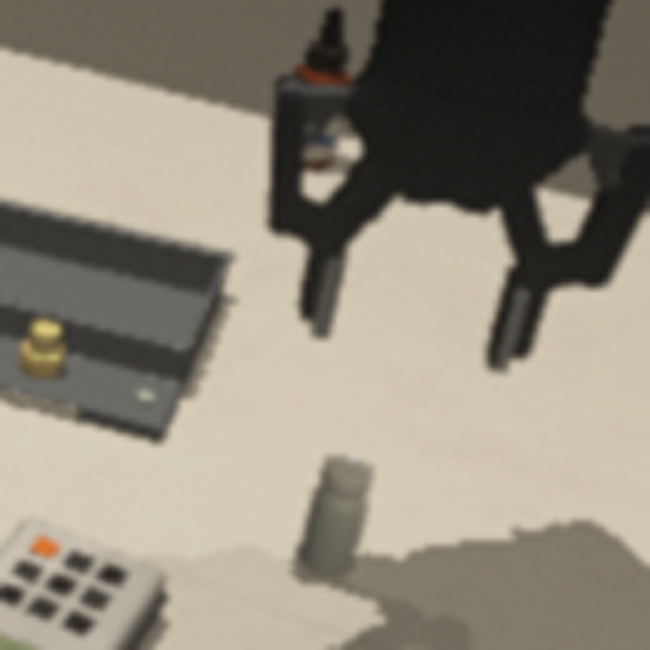

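{"fn": "step_arm", "kwargs": {
  "motion": [
    [9,-9,10,0.3,0.1,-0.7],
    [0,0,0,0,0,0],
    [0,0,0,0,0,0]
  ]
}}

```text
clock: 2.68
position: [0.5036, -0.3755, 0.1065]
ee_rot: [0.992, 0.124, 0.001, 0.001]
ft_force: [-0.2, 0.3, -0.6]
grip_width: 0.703
```

```bash
python3 go.py .502 -.377 .007 .246
```

```text
t 2.67 p [ 0.5036 -0.3755  0.1065] yaw 0.248 tilt [ 0.001 -0.001] grip 60.1 F [-0.2  0.3 -0.6] q7 [ 0.13  1.13 -0.85]
turn deg (tool) [ 0.1 -0.1  0.1]
shift mm AFTER turn [-2.   1.1 99.5]
shift mm now [-2.   0.9 99.5]
```

{"fn": "step_arm", "kwargs": {
  "motion": [
    [-2,1,12,0,0,0],
    [0,0,12,0,0,0],
    [0,0,12,0,0,0],
    [0,0,6,0,0,0],
    [0,0,0,0,0,0]
  ]
}}

```text
clock: 3.3
position: [0.5011, -0.3771, 0.0605]
ee_rot: [0.992, 0.123, -0.0, 0.0]
ft_force: [0.1, -0.1, 0.8]
grip_width: 0.703
```

```bash
python3 go.py .502 -.377 .007 .246
```

```text
t 3.3 p [ 0.5011 -0.3771  0.0605] yaw 0.247 tilt [-0. -0.] grip 60.0 F [ 0.1 -0.1  0.8] q7 [ 0.15  1.04 -0.86]
turn deg (tool) [0.  0.  0.1]
shift mm AFTER turn [ 0.9  0.1 53.5]
shift mm now [ 1.   0.1 53.5]
```

{"fn": "step_arm", "kwargs": {
  "motion": [
    [1,0,12,0,0,0],
    [0,0,12,0,0,0],
    [0,0,12,0,0,0],
    [0,0,8,0,0,0],
    [0,0,4,0,0,0],
    [0,0,0,0,0,0]
  ]
}}

```text
clock: 4.05
position: [0.5022, -0.3769, 0.0092]
ee_rot: [0.992, 0.123, -0.0, 0.0]
ft_force: [-1.1, -0.4, 0.4]
grip_width: 0.702
```

```bash
python3 go.py .502 -.377 .007 .246
python3 - <<'E'
from h import *
s=manip.camera("scene");t=manip.camera("top");cv2.imwrite("pics/c_s.png",s)
cv2.imwrite("pics/c_t.png",t)
crop("pics/c_s.png",410,180,110,100,6,"pics/c_1.png");crop("pics/c_t.png",410,160,100,80,6,"pics/c_2.png")
E
```

```text
t 4.05 p [ 0.5022 -0.3769  0.0092] yaw 0.248 tilt [-0.    -0.001] grip 60.0 F [-1.1 -0.4  0.4] q7 [ 0.17  0.95 -0.87]
turn deg (tool) [0.  0.  0.1]
shift mm AFTER turn [-0.3  0.1  2.2]
shift mm now [-0.3  0.1  2.2]
```

View pics/c_1.png

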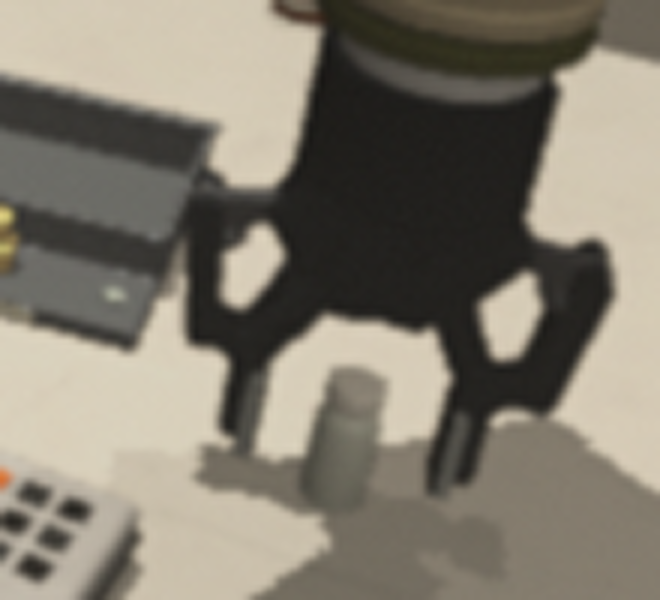

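View pics/c_2.png

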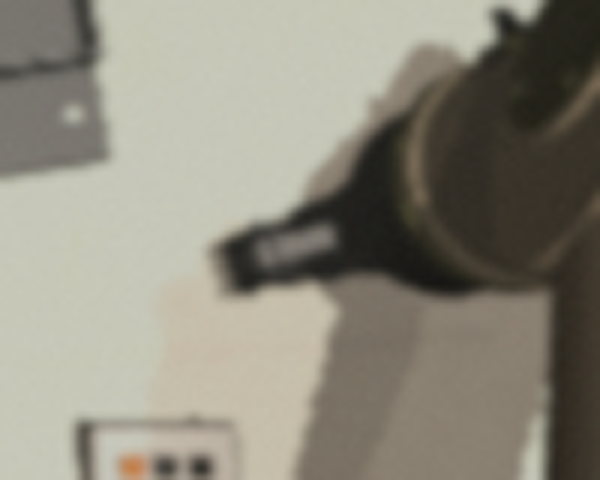

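{"fn": "step_arm", "kwargs": {
  "motion": [
    [0,0,0,0,0,0],
    [0,0,0,0,0,0],
    [0,0,0,0,0,0],
    [0,0,0,0,0,0],
    [0,0,0,0,0,0],
    [0,0,0,0,0,0]
  ],
  "jaw": 5,
  "force": 20
}}

```text
clock: 4.9
position: [0.503, -0.3775, 0.0108]
ee_rot: [0.992, 0.123, 0.001, 0.001]
ft_force: [0.8, -0.7, -0.2]
grip_width: 0.254
```

```bash
python3 go.py .502 -.377 .007 .246
python3 - <<'E'
from h import *
s=manip.camera("scene");cv2.imwrite("pics/d_s.png",s)
crop("pics/d_s.png",410,180,110,100,6,"pics/d_1.png")
E
```

```text
t 4.9 p [ 0.503  -0.3775  0.0108] yaw 0.247 tilt [ 0.002 -0.002] grip 21.7 F [ 0.8 -0.7 -0.2] q7 [ 0.17  0.95 -0.87]
turn deg (tool) [ 0.1 -0.1  0.1]
shift mm AFTER turn [-0.9 -0.7  3.8]
shift mm now [-0.9 -0.7  3.8]
```

View pics/d_1.png

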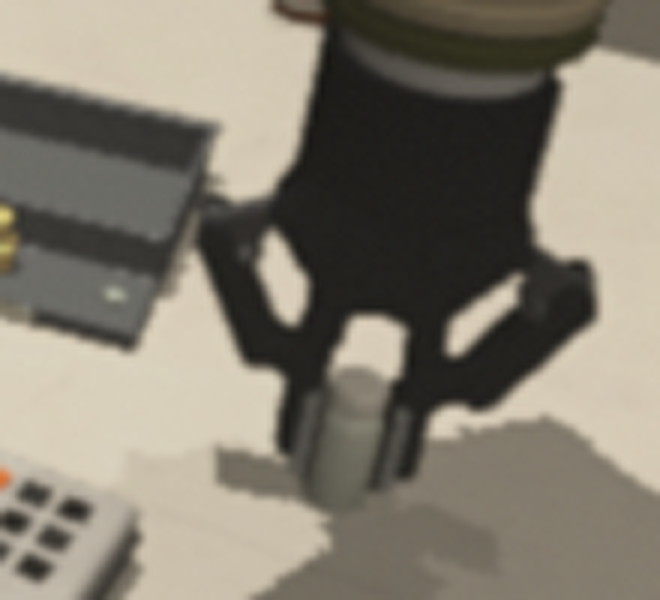

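{"fn": "step_arm", "kwargs": {
  "motion": [
    [0,0,-10,0,0,0],
    [0,0,-20,0,0,0],
    [0,0,-30,0,0,0],
    [0,0,-30,0,0,0],
    [0,0,-20,0,0,0],
    [0,0,-5,0,0,-8],
    [0,0,0,0,0,-10],
    [0,0,0,0,0,-10],
    [0,0,0,0,0,-10],
    [0,0,0,0,0,-10],
    [0,0,0,0,0,-10],
    [0,0,0,0,0,-6],
    [0,0,0,0,0,0]
  ]
}}

```text
clock: 6.58
position: [0.5057, -0.3791, 0.1508]
ee_rot: [0.765, 0.644, 0.001, 0.01]
ft_force: [0.3, 0.8, 0.6]
grip_width: 0.253
```

```bash
python3 go.py vb 0 -.03 .12 1.439
```

```text
t 6.58 p [ 0.5057 -0.3791  0.1508] yaw 1.4 tilt [ 0.015 -0.014] grip 21.6 F [0.3 0.8 0.6] q7 [0.21 1.2  0.26]
turn deg (tool) [ 1.   0.7 -2.2]
shift mm AFTER turn [558.3  46.3  30.8]
shift mm now [560.   24.2  24.9]
```

{"fn": "step_arm", "kwargs": {
  "motion": [
    [20,1,0,1,0.7,-2.2],
    [42,3.5,0,0,0,0],
    [42,3.5,0,0,0,0],
    [42,3.5,0,0,0,0],
    [42,3.5,0,0,0,0],
    [42,3.5,0,0,0,0],
    [42,3.5,0,0,0,0],
    [42,3.5,0,0,0,0],
    [42,3.5,0,0,0,0],
    [42,3.5,0,0,0,0],
    [42,3.5,0,0,0,0],
    [42,3.5,0,0,0,0],
    [42,3.5,0,0,0,0],
    [15,2,0,0,0,0],
    [5,0,0,0,0,0],
    [0,0,0,0,0,0],
    [0,0,0,0,0,0]
  ]
}}

```text
clock: 8.7
position: [0.6213, 0.1901, 0.159]
ee_rot: [0.751, 0.661, -0.002, -0.004]
ft_force: [0.6, 0.2, -0.6]
grip_width: 0.252
```

```bash
python3 go.py vb 0 -.03 .08 1.439
```

```text
t 8.7 p [0.6213 0.1901 0.159 ] yaw 1.443 tilt [-0.008  0.004] grip 21.5 F [ 0.6  0.2 -0.6] q7 [ 0.33  1.29 -0.71]
turn deg (tool) [-0.5 -0.2  0.2]
shift mm AFTER turn [-21.2   6.6  79. ]
shift mm now [-21.4   7.1  78.9]
```

{"fn": "step_arm", "kwargs": {
  "motion": [
    [-10,3,10,-0.5,-0.2,0.2],
    [-8,3,15,0,0,0],
    [0,0,15,0,0,0],
    [0,0,15,0,0,0],
    [0,0,10,0,0,0],
    [0,0,5,0,0,0],
    [0,0,0,0,0,0]
  ]
}}

```text
clock: 9.57
position: [0.6247, 0.1667, 0.0825]
ee_rot: [0.753, 0.658, -0.001, 0.001]
ft_force: [-0.8, 0.2, -0.3]
grip_width: 0.251
```

```bash
python3 go.py vb 0 -.03 .015 1.439
```

```text
t 9.57 p [0.6247 0.1667 0.0825] yaw 1.436 tilt [-0.001 -0.003] grip 21.5 F [-0.8  0.2 -0.3] q7 [ 0.37  1.15 -0.72]
turn deg (tool) [-0.1  0.2 -0.2]
shift mm AFTER turn [ 1.6  0.2 67.5]
shift mm now [ 1.8  0.2 67.4]
```

{"fn": "step_arm", "kwargs": {
  "motion": [
    [1.5,0,12,0,0,0],
    [0,0,12,0,0,0],
    [0,0,12,0,0,0],
    [0,0,12,0,0,0],
    [0,0,6,0,0,0],
    [0,0,1,0,0,0],
    [0,0,0,0,0,0]
  ]
}}

```text
clock: 10.45
position: [0.6251, 0.1686, 0.024]
ee_rot: [0.753, 0.658, -0.001, 0.001]
ft_force: [0.4, -0.3, 1.2]
grip_width: 0.249
```

```bash
python3 go.py vb 0 -.03 .015 1.439
python3 - <<'E'
from h import *
s=manip.camera("scene");cv2.imwrite("pics/e_s.png",s)
crop("pics/e_s.png",220,90,130,110,6,"pics/e_1.png")
E
```

```text
t 10.45 p [0.6251 0.1686 0.024 ] yaw 1.436 tilt [-0.001 -0.002] grip 21.3 F [ 0.4 -0.3  1.2] q7 [ 0.42  1.06 -0.75]
turn deg (tool) [-0.   0.1 -0.2]
shift mm AFTER turn [-0.3 -0.   9. ]
shift mm now [-0.3 -0.   9. ]
```

View pics/e_1.png

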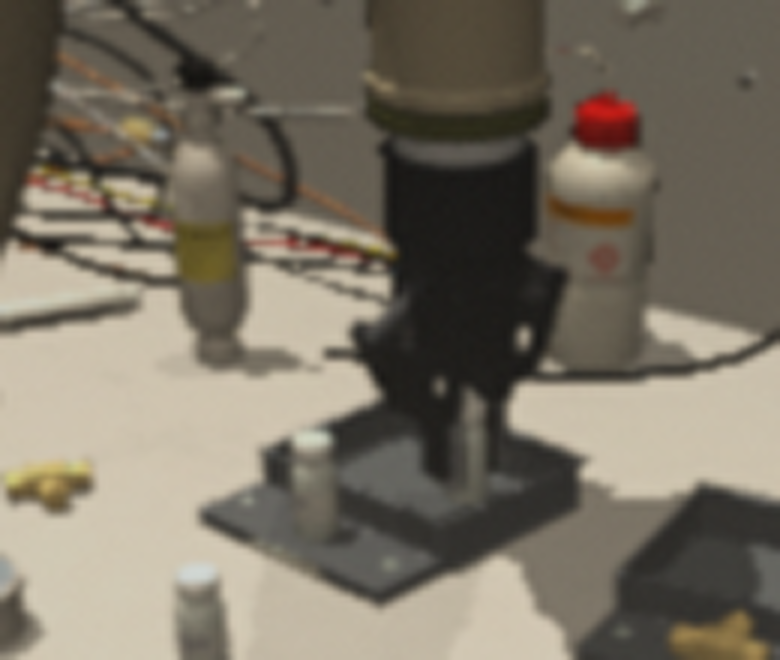

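{"fn": "step_arm", "kwargs": {
  "motion": [
    [0,0,4,0,0,0],
    [0,0,3,0,0,0],
    [0,0,0.5,0,0,0],
    [0,0,0,0,0,0]
  ]
}}

```text
clock: 11.0
position: [0.6256, 0.1687, 0.0169]
ee_rot: [0.753, 0.658, -0.0, 0.001]
ft_force: [0.4, -0.2, -0.4]
grip_width: 0.254
```

```bash
python3 go.py vb 0 -.03 .0140 1.439
```

```text
t 11.0 p [0.6256 0.1687 0.0169] yaw 1.436 tilt [ 0.001 -0.002] grip 21.7 F [ 0.4 -0.2 -0.4] q7 [ 0.42  1.05 -0.75]
turn deg (tool) [ 0.1  0.1 -0.2]
shift mm AFTER turn [-0.5 -0.5  2.9]
shift mm now [-0.5 -0.5  2.9]
```

{"fn": "step_arm", "kwargs": {
  "motion": [
    [0,0,2,0,0,0],
    [0,0,1,0,0,0],
    [0,0,0.5,0,0,0],
    [0,0,0,0,0,0]
  ]
}}

```text
clock: 11.5
position: [0.6258, 0.1687, 0.0136]
ee_rot: [0.753, 0.658, -0.0, 0.001]
ft_force: [-0.5, 0.6, 0.9]
grip_width: 0.251
```

```bash
python3 go.py vb 0 -.03 .0140 1.439
```

```text
t 11.5 p [0.6258 0.1687 0.0136] yaw 1.436 tilt [ 0.001 -0.002] grip 21.5 F [-0.5  0.6  0.9] q7 [ 0.43  1.04 -0.75]
turn deg (tool) [ 0.1  0.1 -0.2]
shift mm AFTER turn [-0.6 -0.7 -0.4]
shift mm now [-0.6 -0.7 -0.4]
```

{"fn": "step_arm", "kwargs": {
  "motion": [
    [0,0,0,0,0,0],
    [0,0,0,0,0,0],
    [0,0,0,0,0,0],
    [0,0,-8,0,0,0],
    [0,0,-15,0,0,0],
    [0,0,-20,0,0,0],
    [0,0,-25,0,0,0],
    [0,0,-25,0,0,0],
    [0,0,-15,0,0,0],
    [0,0,0,0,0,0]
  ],
  "jaw": 46
}}

```text
clock: 12.75
position: [0.6267, 0.1697, 0.132]
ee_rot: [0.753, 0.658, 0.002, 0.002]
ft_force: [0.6, -0.5, -0.3]
grip_width: 0.538
```

```bash
python3 go.py .432 .173 .12 1.439;  python3 - <<'E'
from h import *
s=manip.camera("scene");cv2.imwrite("pics/f_s.png",s)
crop("pics/f_s.png",220,90,130,110,6,"pics/f_1.png")
E
```

```text
t 12.75 p [0.6267 0.1697 0.132 ] yaw 1.436 tilt [ 0.006 -0.001] grip 45.9 F [ 0.6 -0.5 -0.3] q7 [ 0.35  1.23 -0.7 ]
turn deg (tool) [ 0.3 -0.  -0.1]
shift mm AFTER turn [ -22.3 -193.4   12. ]
shift mm now [ -22.8 -193.4   10.9]
```

View pics/f_1.png

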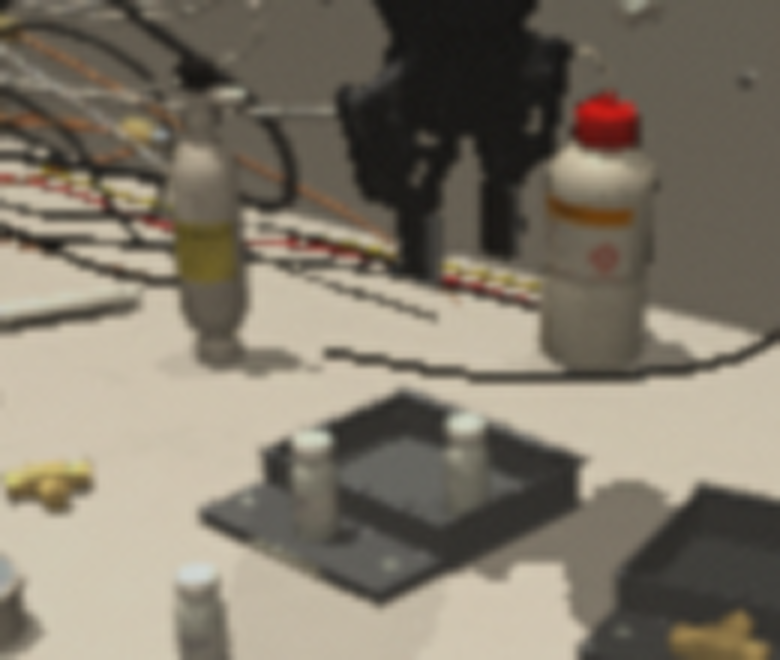

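{"fn": "step_arm", "kwargs": {
  "motion": [
    [-1,-10,0,0.3,0,0],
    [-2.5,-22,0,0,0,0],
    [-2.5,-22,0,0,0,0],
    [-2.5,-22,0,0,0,0],
    [-2.5,-22,0,0,0,0],
    [-2.5,-22,0,0,0,0],
    [-2.5,-22,0,0,0,0],
    [-2.5,-22,0,0,0,0],
    [-2.5,-12,0,0,0,0],
    [0,-6,0,0,0,0],
    [0,0,0,0,0,0]
  ],
  "jaw": 60
}}

```text
clock: 14.18
position: [0.4276, 0.1707, 0.1225]
ee_rot: [0.753, 0.658, -0.008, -0.004]
ft_force: [0.4, -0.7, 0.5]
grip_width: 0.704
```

```bash
python3 go.py .432 .173 .01 1.439
```

```text
t 14.18 p [0.4276 0.1707 0.1225] yaw 1.436 tilt [-0.018 -0.005] grip 60.1 F [ 0.4 -0.7  0.5] q7 [ 0.12  1.09 -0.7 ]
turn deg (tool) [-1.   0.4 -0.2]
shift mm AFTER turn [  2.9   4.1 112.5]
shift mm now [  3.7   6.  112.4]
```

{"fn": "step_arm", "kwargs": {
  "motion": [
    [3,4,5,-1,0.4,0],
    [0,0,12,0,0,0],
    [0,0,12,0,0,0],
    [0,0,12,0,0,0],
    [0,0,8,0,0,0],
    [0,0,2,0,0,0],
    [0,0,0,0,0,0]
  ]
}}

```text
clock: 15.05
position: [0.4328, 0.1733, 0.0667]
ee_rot: [0.753, 0.658, 0.0, -0.001]
ft_force: [0.3, 0.7, -0.2]
grip_width: 0.699
```

```bash
python3 go.py .432 .173 .01 1.439;  python3 - <<'E'
from h import *
s=manip.camera("scene");cv2.imwrite("pics/g_s.png",s)
crop("pics/g_s.png",200,110,110,110,6,"pics/g_1.png")
E
```

```text
t 15.05 p [0.4328 0.1733 0.0667] yaw 1.435 tilt [-0.001  0.001] grip 59.7 F [ 0.3  0.7 -0.2] q7 [ 0.2   0.96 -0.77]
turn deg (tool) [-0.  -0.1 -0.2]
shift mm AFTER turn [-0.4 -0.7 56.7]
shift mm now [-0.4 -0.7 56.7]
```

View pics/g_1.png

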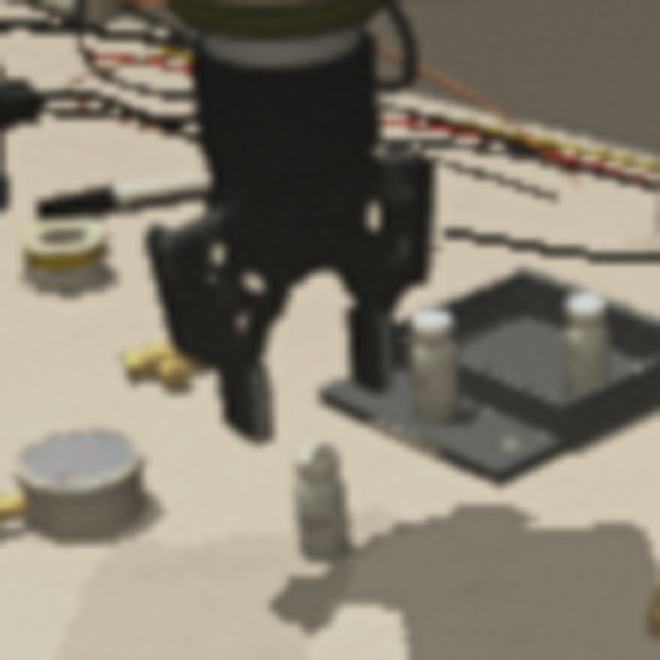

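{"fn": "step_arm", "kwargs": {
  "motion": [
    [0,0,10,0,0,0],
    [0,0,12,0,0,0],
    [0,0,12,0,0,0],
    [0,0,8,0,0,0],
    [0,0,6,0,0,0],
    [0,0,3,0,0,0],
    [0,0,0,0,0,0]
  ]
}}

```text
clock: 15.98
position: [0.4329, 0.1733, 0.0123]
ee_rot: [0.753, 0.658, 0.0, -0.0]
ft_force: [-0.4, 1.2, 0.2]
grip_width: 0.707
```

```bash
python3 go.py .432 .173 .01 1.439;  python3 - <<'E'
from h import *
s=manip.camera("scene");cv2.imwrite("pics/i_s.png",s)
crop("pics/i_s.png",200,110,110,110,6,"pics/i_1.png")
E
```

```text
t 15.97 p [0.4329 0.1733 0.0123] yaw 1.435 tilt [-0.     0.001] grip 60.3 F [-0.4  1.2  0.2] q7 [ 0.3   0.86 -0.85]
turn deg (tool) [-0.  -0.1 -0.2]
shift mm AFTER turn [-0.5 -0.9  2.3]
shift mm now [-0.5 -0.9  2.3]
```

View pics/i_1.png

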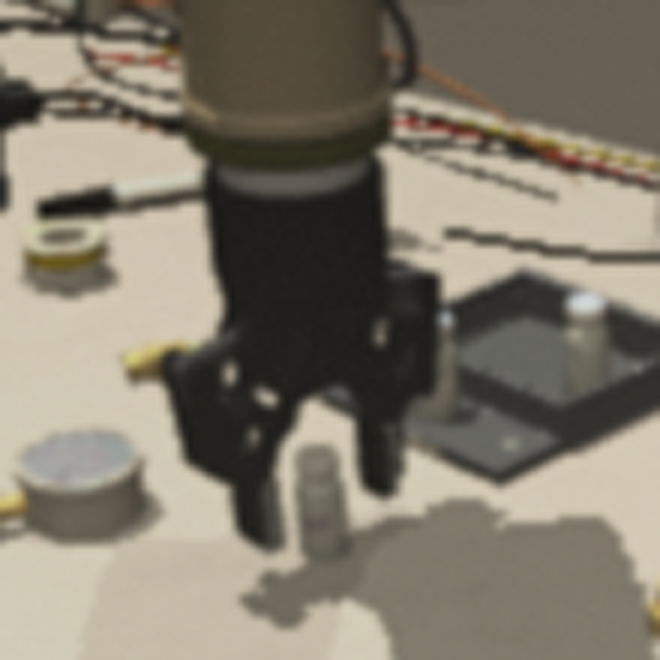

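{"fn": "step_arm", "kwargs": {
  "motion": [
    [0,0,2,0,0,0],
    [0,0,0,0,0,0],
    [0,0,0,0,0,0],
    [0,0,0,0,0,0],
    [0,0,0,0,0,0],
    [0,0,0,0,0,0]
  ],
  "jaw": 5
}}

```text
clock: 16.77
position: [0.4336, 0.1734, 0.011]
ee_rot: [0.753, 0.658, 0.001, 0.0]
ft_force: [-1.0, 0.5, 0.4]
grip_width: 0.254
```

```bash
python3 go.py vb 0 .03 .15 1.439
```

```text
t 16.77 p [0.4336 0.1734 0.011 ] yaw 1.435 tilt [0.002 0.001] grip 21.7 F [-1.   0.5  0.4] q7 [ 0.3   0.85 -0.85]
turn deg (tool) [ 0.1 -0.1 -0.2]
shift mm AFTER turn [  80.1  190.4 -139. ]
shift mm now [  81.   190.3 -138.6]
```

{"fn": "step_arm", "kwargs": {
  "motion": [
    [0,0,-10,0,0,0],
    [0,0,-20,0,0,0],
    [0,0,-30,0,0,0],
    [0,0,-30,0,0,0],
    [2,4,-20,0,0,0],
    [9,22,0,0,0,0],
    [9,22,0,0,0,0],
    [9,22,0,0,0,0],
    [9,22,0,0,0,0],
    [9,22,0,0,0,0],
    [9,22,0,0,0,0],
    [9,22,0,0,0,0],
    [9,15,0,0,0,0],
    [5,8,0,0,0,0],
    [0,0,0,0,0,0],
    [0,0,0,0,0,0]
  ]
}}

```text
clock: 18.77
position: [0.6289, 0.2295, 0.1356]
ee_rot: [0.753, 0.658, 0.003, 0.001]
ft_force: [-0.2, 0.5, -0.4]
grip_width: 0.252
```

```bash
python3 go.py vb 0 .03 .014 1.439
```

```text
t 18.77 p [0.6289 0.2295 0.1356] yaw 1.437 tilt [0.006 0.003] grip 21.6 F [-0.2  0.5 -0.4] q7 [ 0.38  1.26 -0.79]
turn deg (tool) [ 0.3 -0.2 -0.1]
shift mm AFTER turn [ -1.2   4.2 121.6]
shift mm now [ -1.7   3.5 121.6]
```

{"fn": "step_arm", "kwargs": {
  "motion": [
    [-1,4,8,0.3,-0.2,0],
    [0,0,14,0,0,0],
    [0,0,14,0,0,0],
    [0,0,14,0,0,0],
    [0,0,14,0,0,0],
    [0,0,14,0,0,0],
    [0,0,12,0,0,0],
    [0,0,8,0,0,0],
    [0,0,6,0,0,0],
    [0,0,3,0,0,0],
    [0,0,0,0,0,0]
  ]
}}

```text
clock: 20.15
position: [0.6317, 0.227, 0.0203]
ee_rot: [0.753, 0.658, -0.001, -0.0]
ft_force: [0.1, 0.1, -1.0]
grip_width: 0.257
```

```bash
python3 go.py vb 0 .03 .014 1.439
```

```text
t 20.15 p [0.6317 0.227  0.0203] yaw 1.437 tilt [-0.001 -0.001] grip 21.9 F [ 0.1  0.1 -1. ] q7 [ 0.46  1.09 -0.84]
turn deg (tool) [-0.1  0.1 -0.1]
shift mm AFTER turn [0.9 1.2 6.3]
shift mm now [0.9 1.2 6.3]
```

{"fn": "step_arm", "kwargs": {
  "motion": [
    [0,0,3,0,0,0],
    [0,0,2,0,0,0],
    [0,0,1,0,0,0],
    [0,0,0.5,0,0,0],
    [0,0,0,0,0,0]
  ]
}}

```text
clock: 20.78
position: [0.6323, 0.2272, 0.0144]
ee_rot: [0.753, 0.658, -0.0, 0.0]
ft_force: [-0.2, -0.0, -0.0]
grip_width: 0.25
```

```bash
python3 go.py vb 0 .03 .014 1.439
```

```text
t 20.77 p [0.6323 0.2272 0.0144] yaw 1.437 tilt [ 0. -0.] grip 21.3 F [-0.2 -0.  -0. ] q7 [ 0.46  1.08 -0.84]
turn deg (tool) [ 0.   0.  -0.1]
shift mm AFTER turn [0.7 0.6 0.4]
shift mm now [0.7 0.6 0.4]
```

{"fn": "step_arm", "kwargs": {
  "motion": [
    [0,0,0.5,0,0,0],
    [0,0,0,0,0,0]
  ]
}}

```text
clock: 21.02
position: [0.6324, 0.2272, 0.0141]
ee_rot: [0.753, 0.658, 0.0, 0.0]
ft_force: [-0.3, 0.1, 0.0]
grip_width: 0.252
```

{"fn": "step_arm", "kwargs": {
  "motion": [
    [0,0,0,0,0,0],
    [0,0,0,0,0,0],
    [0,0,0,0,0,0],
    [0,0,-8,0,0,0],
    [0,0,-15,0,0,0],
    [0,0,-20,0,0,0],
    [0,0,-25,0,0,0],
    [0,0,-25,0,0,0],
    [0,0,-15,0,0,0],
    [0,0,0,0,0,0]
  ],
  "jaw": 46
}}

```text
clock: 22.28
position: [0.6333, 0.2282, 0.1327]
ee_rot: [0.753, 0.658, 0.002, 0.001]
ft_force: [0.3, 0.3, -0.4]
grip_width: 0.539
```

```bash
python3 go.py .520 .360 .12 2.51;  python3 - <<'E'
from h import *
s=manip.camera("scene");cv2.imwrite("pics/j_s.png",s)
crop("pics/j_s.png",200,110,110,110,6,"pics/j_1.png")
E
```

```text
t 22.27 p [0.6333 0.2282 0.1327] yaw 1.437 tilt [0.005 0.002] grip 46.0 F [ 0.3  0.3 -0.4] q7 [ 0.38  1.26 -0.79]
turn deg (tool) [  0.3   0.  -61.5]
shift mm AFTER turn [169.2  39.5  12.7]
shift mm now [ 115.5 -129.9   12.3]
```

View pics/j_1.png

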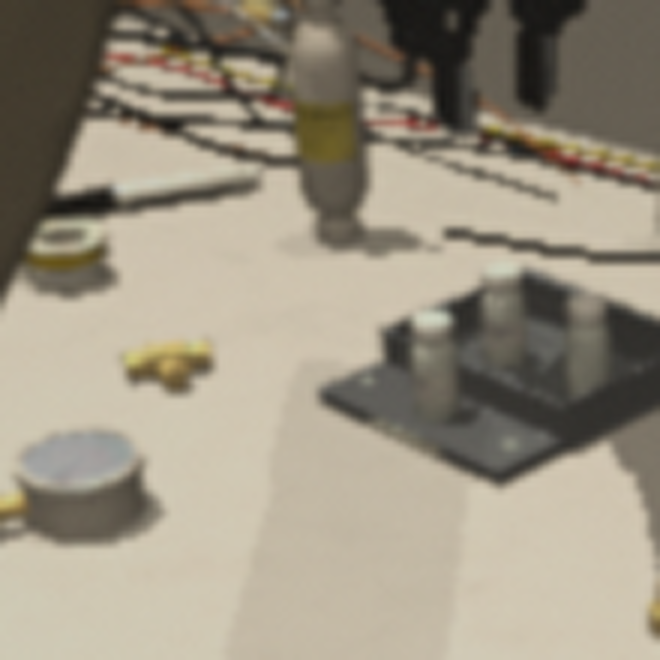

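{"fn": "step_arm", "kwargs": {
  "motion": [
    [8,-9,0,0,0,0],
    [15,-17,0,0,0,0],
    [15,-17,0,0,0,0],
    [15,-17,0,0,0,0],
    [15,-17,0,0,0,0],
    [15,-17,0,0,0,0],
    [12,-14,0,0,0,0],
    [6,-7,0,0,0,0],
    [0,0,0,0,0,-8],
    [0,0,0,0,0,-10],
    [0,0,0,0,0,-10],
    [0,0,0,0,0,-10],
    [0,0,0,0,0,-10],
    [0,0,0,0,0,-6],
    [0,0,0,0,0,-2],
    [0,0,0,0,0,0]
  ],
  "jaw": 62
}}

```text
clock: 24.32
position: [0.5184, 0.3542, 0.127]
ee_rot: [0.339, 0.941, -0.001, -0.001]
ft_force: [0.1, -0.3, 0.4]
grip_width: 0.728
```

```bash
python3 go.py .520 .360 .06 2.51
```

```text
t 24.32 p [0.5184 0.3542 0.127 ] yaw 2.45 tilt [-0.003 -0.002] grip 62.2 F [ 0.1 -0.3  0.4] q7 [ 0.49  1.26 -0.12]
turn deg (tool) [-0.2 -0.1 -3.4]
shift mm AFTER turn [ 2.1  5.7 67. ]
shift mm now [ 2.4  5.7 67. ]
```

{"fn": "step_arm", "kwargs": {
  "motion": [
    [2,5,8,0,0,-3],
    [0,0,14,0,0,0],
    [0,0,14,0,0,0],
    [0,0,14,0,0,0],
    [0,0,14,0,0,0],
    [0,0,8,0,0,0],
    [0,0,3,0,0,0],
    [0,0,0,0,0,0]
  ]
}}

```text
clock: 25.32
position: [0.5193, 0.359, 0.0453]
ee_rot: [0.314, 0.949, -0.002, -0.001]
ft_force: [-0.6, -0.8, 0.4]
grip_width: 0.727
```

```bash
python3 go.py .520 .360 .002 2.51;python3 - <<'E'
from h import *
s=manip.camera("scene");cv2.imwrite("pics/k_s.png",s)
cv2.imwrite("pics/k_t.png",manip.camera("top"))
crop("pics/k_s.png",180,100,110,100,6,"pics/k_1.png");crop("pics/k_t.png",150,150,100,80,6,"pics/k_2.png")
E
```

```text
t 25.32 p [0.5193 0.359  0.0453] yaw 2.503 tilt [-0.004 -0.003] grip 62.1 F [-0.6 -0.8  0.4] q7 [ 0.57  1.15 -0.12]
turn deg (tool) [-0.3 -0.1 -0.4]
shift mm AFTER turn [-0.   1.2 43.3]
shift mm now [-0.1  1.4 43.3]
```

View pics/k_1.png

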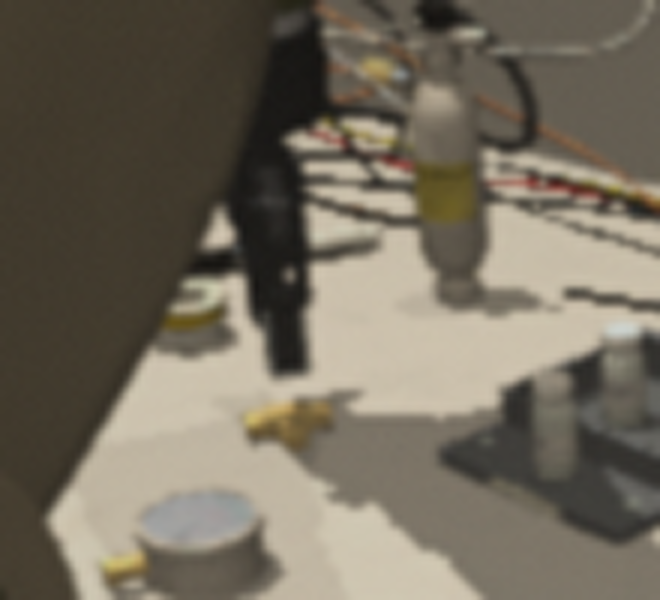

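View pics/k_2.png

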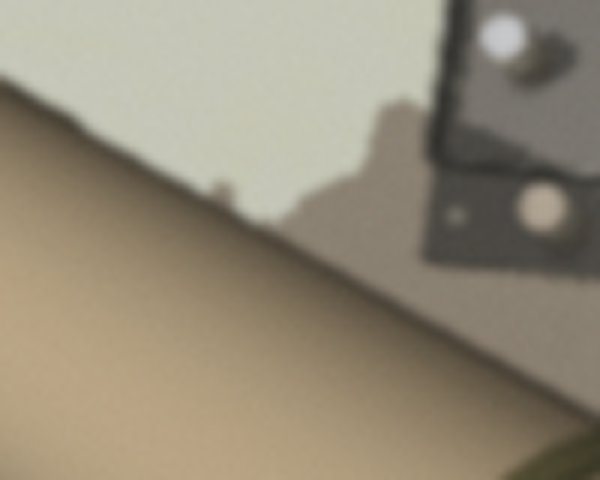

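Run:
```python
from h import *
f=lambda p:((p-[180,100])*6).round(0)
print(f(proj("scene",[.5193,.359,.052])),f(proj("scene",[.52,.36,.008])))
```

```text
[276. 347.] [284. 424.]
```

{"fn": "step_arm", "kwargs": {
  "motion": [
    [0,1,10,-0.3,0,0],
    [0,0,12,0,0,0],
    [0,0,8,0,0,0],
    [0,0,4,0,0,0],
    [0,0,2,0,0,0],
    [0,0,0,0,0,0]
  ]
}}

```text
clock: 26.18
position: [0.5202, 0.3601, 0.0074]
ee_rot: [0.314, 0.949, 0.001, -0.0]
ft_force: [-0.2, -0.3, 0.1]
grip_width: 0.726
```

```bash
python3 go.py .520 .360 .002 2.51;python3 - <<'E'
from h import *
s=manip.camera("scene");cv2.imwrite("pics/l_s.png",s)
crop("pics/l_s.png",180,100,110,100,6,"pics/l_1.png")
E
```

```text
t 26.18 p [0.5202 0.3601 0.0074] yaw 2.503 tilt [0.    0.002] grip 62.0 F [-0.2 -0.3  0.1] q7 [ 0.61  1.08 -0.15]
turn deg (tool) [ 0.1 -0.1 -0.4]
shift mm AFTER turn [ 0.1 -0.2  5.4]
shift mm now [ 0.1 -0.2  5.4]
```

View pics/l_1.png

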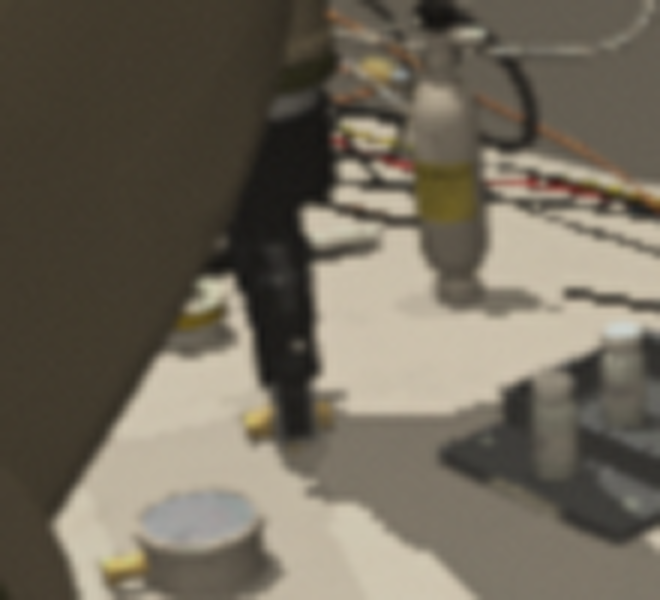

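Run:
```python
from h import *
f=lambda p:((p-[180,100])*6).round(0)
for z in(0,.01,.02):print(f(proj("scene",[.5202-.597*.034,.3601-.8*.034,z])))
```

```text
[295. 465.]
[293. 448.]
[291. 430.]
```

{"fn": "step_arm", "kwargs": {
  "motion": [
    [0,0,4,0,0,0],
    [0,0,2,0,0,0],
    [0,0,0.5,0,0,0],
    [0,0,0,0,0,0]
  ]
}}

```text
clock: 26.72
position: [0.5205, 0.3604, 0.0011]
ee_rot: [0.314, 0.949, 0.001, 0.0]
ft_force: [-0.2, -0.1, -0.8]
grip_width: 0.726
```

{"fn": "step_arm", "kwargs": {
  "motion": [
    [0,0,0,0,0,0],
    [0,0,0,0,0,0],
    [0,0,0,0,0,0],
    [0,0,0,0,0,0],
    [0,0,0,0,0,0]
  ],
  "jaw": 15,
  "force": 40
}}

```text
clock: 27.35
position: [0.5207, 0.3605, 0.0015]
ee_rot: [0.314, 0.949, 0.001, 0.0]
ft_force: [0.6, 0.2, -0.7]
grip_width: 0.358
```

```bash
python3 go.py tb 0 .03 .13 1.725;python3 - <<'E'
from h import *
s=manip.camera("scene");cv2.imwrite("pics/m_s.png",s)
crop("pics/m_s.png",180,100,110,100,6,"pics/m_1.png")
E
```

```text
t 27.35 p [0.5207 0.3605 0.0015] yaw 2.503 tilt [0.002 0.003] grip 30.6 F [ 0.6  0.2 -0.7] q7 [ 0.62  1.07 -0.15]
turn deg (tool) [ 0.2 -0.1 44.5]
shift mm AFTER turn [-356.    60.7 -128.5]
shift mm now [-296.2 -206.1 -129.3]
```

View pics/m_1.png

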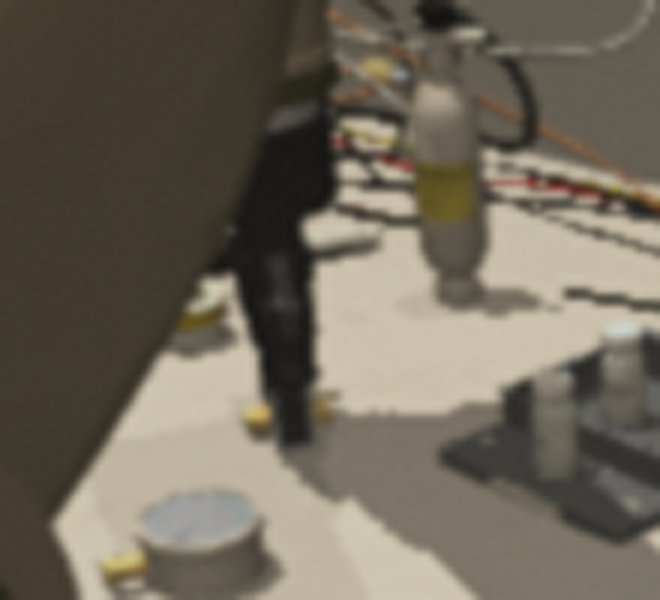

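{"fn": "step_arm", "kwargs": {
  "motion": [
    [0,0,-10,0,0,0],
    [0,0,-20,0,0,0],
    [0,0,-30,0,0,0],
    [0,0,-35,0,0,0],
    [0,0,-30,0,0,0],
    [0,0,-10,0,0,6],
    [0,0,0,0,0,10],
    [0,0,0,0,0,10],
    [0,0,0,0,0,10],
    [0,0,0,0,0,6],
    [0,0,0,0,0,1],
    [0,0,0,0,0,0]
  ]
}}

```text
clock: 28.9
position: [0.5202, 0.3634, 0.1577]
ee_rot: [0.647, 0.762, 0.007, 0.001]
ft_force: [0.7, 0.3, -0.5]
grip_width: 0.361
```

```bash
python3 go.py tb 0 .03 .13 1.725
```

```text
t 28.9 p [0.5202 0.3634 0.1577] yaw 1.734 tilt [0.011 0.01 ] grip 30.8 F [ 0.7  0.3 -0.5] q7 [ 0.39  1.27 -0.78]
turn deg (tool) [ 0.7 -0.5  0.5]
shift mm AFTER turn [-359.    60.8   27.7]
shift mm now [-359.7   57.1   25.5]
```

{"fn": "step_arm", "kwargs": {
  "motion": [
    [-15,3,0,0.7,-0.5,0.5],
    [-30,5,0,0,0,0],
    [-30,5,0,0,0,0],
    [-30,5,0,0,0,0],
    [-30,5,0,0,0,0],
    [-30,5,0,0,0,0],
    [-30,5,0,0,0,0],
    [-30,5,0,0,0,0],
    [-30,5,0,0,0,0],
    [-30,5,0,0,0,0],
    [-30,5,0,0,0,0],
    [-20,4,0,0,0,0],
    [-10,2,0,0,0,0],
    [0,0,0,0,0,0],
    [0,0,0,0,0,0]
  ]
}}

```text
clock: 30.78
position: [0.6376, 0.0082, 0.1579]
ee_rot: [0.649, 0.761, -0.005, -0.002]
ft_force: [-0.5, -0.2, -0.8]
grip_width: 0.353
```

```bash
python3 go.py tb 0 .03 .05 1.725
python3 - <<'E'
from h import *
s=manip.camera("scene");cv2.imwrite("pics/n_s.png",s)
crop("pics/n_s.png",290,100,110,120,5,"pics/n_1.png")
E
```

```text
t 30.77 p [0.6376 0.0082 0.1579] yaw 1.73 tilt [-0.01  -0.005] grip 30.2 F [-0.5 -0.2 -0.8] q7 [ 0.35  1.29 -0.16]
turn deg (tool) [-0.6  0.2  0.3]
shift mm AFTER turn [ 10.   -0.7 107.9]
shift mm now [ 10.4   0.5 107.8]
```

View pics/n_1.png

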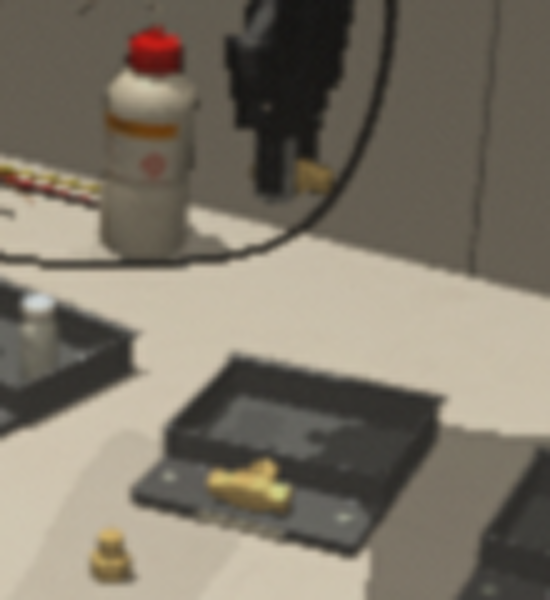

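{"fn": "step_arm", "kwargs": {
  "motion": [
    [6,0,8,-0.6,0.2,0],
    [3,0,14,0,0,0],
    [0,0,14,0,0,0],
    [0,0,14,0,0,0],
    [0,0,14,0,0,0],
    [0,0,14,0,0,0],
    [0,0,12,0,0,0],
    [0,0,6,0,0,0],
    [0,0,1,0,0,0],
    [0,0,0,0,0,0]
  ]
}}

```text
clock: 32.08
position: [0.635, 0.0198, 0.053]
ee_rot: [0.648, 0.762, 0.0, -0.001]
ft_force: [-0.2, 0.9, -0.9]
grip_width: 0.354
```

```bash
python3 go.py tb 0 .03 .006 1.725
python3 - <<'E'
from h import *
s=manip.camera("scene");cv2.imwrite("pics/o_s.png",s)
crop("pics/o_s.png",290,100,110,120,5,"pics/o_1.png")
E
```

```text
t 32.08 p [0.635  0.0198 0.053 ] yaw 1.733 tilt [-0.001  0.001] grip 30.2 F [-0.2  0.9 -0.9] q7 [ 0.42  1.1  -0.22]
turn deg (tool) [-0.  -0.1  0.4]
shift mm AFTER turn [-1.8  0.2 47. ]
shift mm now [-1.9  0.2 47. ]
```

View pics/o_1.png

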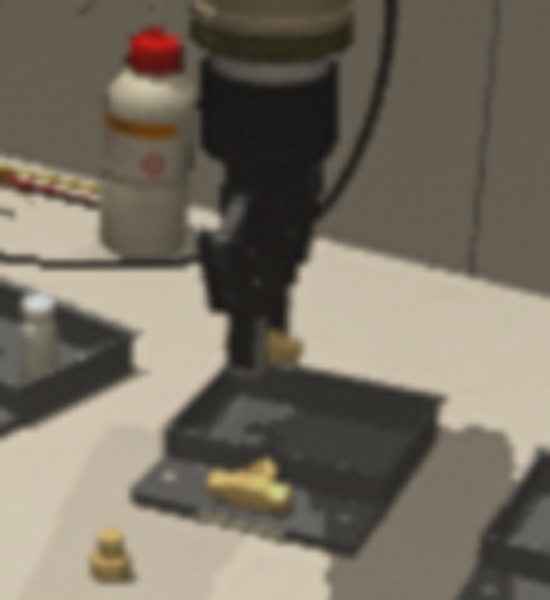

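{"fn": "step_arm", "kwargs": {
  "motion": [
    [-1,0,10,0,0,0],
    [0,0,12,0,0,0],
    [0,0,9,0,0,0],
    [0,0,6,0,0,0],
    [0,0,3,0,0,0],
    [0,0,0,0,0,0]
  ]
}}

```text
clock: 32.88
position: [0.6352, 0.0188, 0.0102]
ee_rot: [0.648, 0.762, 0.0, -0.0]
ft_force: [-0.6, 0.1, 0.7]
grip_width: 0.354
```

```bash
python3 go.py tb 0 .03 .006 1.725
```

```text
t 32.88 p [0.6352 0.0188 0.0102] yaw 1.733 tilt [-0.001  0.001] grip 30.3 F [-0.6  0.1  0.7] q7 [ 0.45  1.03 -0.24]
turn deg (tool) [-0.  -0.1  0.4]
shift mm AFTER turn [-0.7  0.1  4.2]
shift mm now [-0.7  0.1  4.2]
```

{"fn": "step_arm", "kwargs": {
  "motion": [
    [0,0,3,0,0,0],
    [0,0,1.5,0,0,0],
    [0,0,0.5,0,0,0],
    [0,0,0,0,0,0]
  ]
}}

```text
clock: 33.38
position: [0.6357, 0.0188, 0.0057]
ee_rot: [0.648, 0.762, 0.001, 0.0]
ft_force: [0.5, 0.1, -0.1]
grip_width: 0.361
```

```bash
python3 go.py tb 0 .03 .0045 1.725
```

```text
t 33.38 p [0.6357 0.0188 0.0057] yaw 1.733 tilt [0.001 0.001] grip 30.8 F [ 0.5  0.1 -0.1] q7 [ 0.45  1.02 -0.24]
turn deg (tool) [ 0.  -0.   0.4]
shift mm AFTER turn [-0.7 -0.4  1.2]
shift mm now [-0.7 -0.4  1.2]
```

{"fn": "step_arm", "kwargs": {
  "motion": [
    [0,0,0.5,0,0,0],
    [0,0,0,0,0,0],
    [0,0,0,0,0,0],
    [0,0,-8,0,0,0],
    [0,0,-15,0,0,0],
    [0,0,-25,0,0,0],
    [0,0,-30,0,0,0],
    [0,0,-30,0,0,0],
    [0,0,-15,0,0,0],
    [0,0,0,0,0,0]
  ],
  "jaw": 48
}}

```text
clock: 34.62
position: [0.6364, 0.0192, 0.1377]
ee_rot: [0.647, 0.762, 0.002, 0.002]
ft_force: [0.0, 0.2, 0.0]
grip_width: 0.561
```

```bash
python3 go.py .471 .0085 .13 1.725
python3 - <<'E'
from h import *
s=manip.camera("scene");cv2.imwrite("pics/p_s.png",s)
crop("pics/p_s.png",290,130,110,100,6,"pics/p_1.png")
E
```

```text
t 34.62 p [0.6364 0.0192 0.1377] yaw 1.733 tilt [0.005 0.001] grip 47.9 F [0.  0.2 0. ] q7 [ 0.36  1.24 -0.18]
turn deg (tool) [ 0.3 -0.   0.5]
shift mm AFTER turn [  14.8 -165.1    7.7]
shift mm now [  16.1 -165.     6.9]
```

View pics/p_1.png

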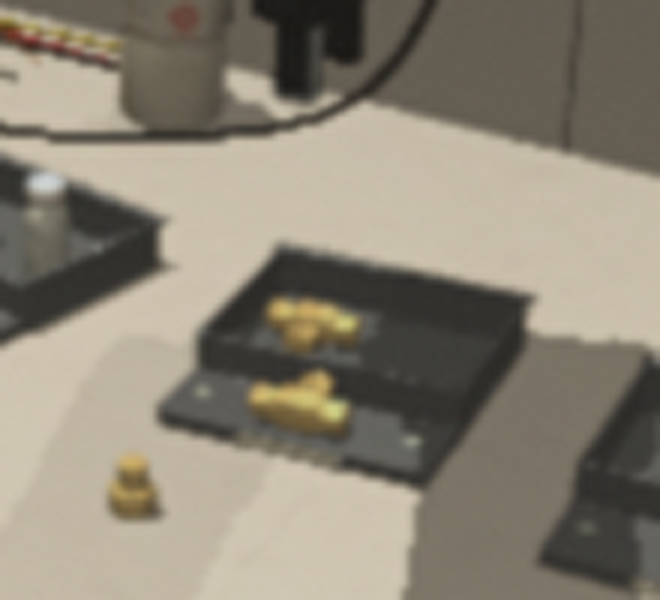

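{"fn": "step_arm", "kwargs": {
  "motion": [
    [1,-10,0,0.3,0,0.5],
    [2,-22,0,0,0,0],
    [2,-22,0,0,0,0],
    [2,-22,0,0,0,0],
    [2,-22,0,0,0,0],
    [2,-22,0,0,0,0],
    [2,-20,0,0,0,0],
    [2,-12,0,0,0,0],
    [1,-4,0,0,0,0],
    [0,0,0,0,0,0],
    [0,0,0,0,0,0]
  ],
  "jaw": 44
}}

```text
clock: 36.05
position: [0.4654, 0.0101, 0.1278]
ee_rot: [0.653, 0.758, -0.006, -0.008]
ft_force: [0.8, 0.5, -0.5]
grip_width: 0.518
```

```bash
python3 go.py .471 .0085 .05 1.725
```

```text
t 36.05 p [0.4654 0.0101 0.1278] yaw 1.72 tilt [-0.02   0.001] grip 44.2 F [ 0.8  0.5 -0.5] q7 [ 0.13  1.11 -0.07]
turn deg (tool) [-1.1 -0.2 -0.3]
shift mm AFTER turn [-2.5  5.3 77.8]
shift mm now [-2.7  6.9 77.7]
```

{"fn": "step_arm", "kwargs": {
  "motion": [
    [-2,5,6,-1.1,-0.2,0],
    [0,0,14,0,0,0],
    [0,0,14,0,0,0],
    [0,0,14,0,0,0],
    [0,0,12,0,0,0],
    [0,0,8,0,0,0],
    [0,0,2,0,0,0],
    [0,0,0,0,0,0]
  ]
}}

```text
clock: 37.05
position: [0.4709, 0.0093, 0.0516]
ee_rot: [0.652, 0.758, 0.0, -0.001]
ft_force: [0.2, 0.1, 1.1]
grip_width: 0.52
```

```bash
python3 go.py .471 .0085 .012 1.725
python3 - <<'E'
from h import *
s=manip.camera("scene");cv2.imwrite("pics/q_s.png",s)
crop("pics/q_s.png",270,150,80,80,8,"pics/q_1.png")
f=lambda p:((p-[270,150])*8).round(0)
print(f(proj("scene",[.471,.0085,.012])),f(proj("scene",[.471,.0085,.024])), f(proj("scene",[.471,.0085,.056])))
E
```

```text
t 37.05 p [0.4709 0.0093 0.0516] yaw 1.72 tilt [-0.001  0.002] grip 44.4 F [0.2 0.1 1.1] q7 [ 0.24  0.94 -0.16]
turn deg (tool) [-0.  -0.1 -0.3]
shift mm AFTER turn [-0.9 -0.  39.6]
shift mm now [-0.9  0.  39.6]
[329. 484.] [329. 452.] [329. 366.]
```

View pics/q_1.png

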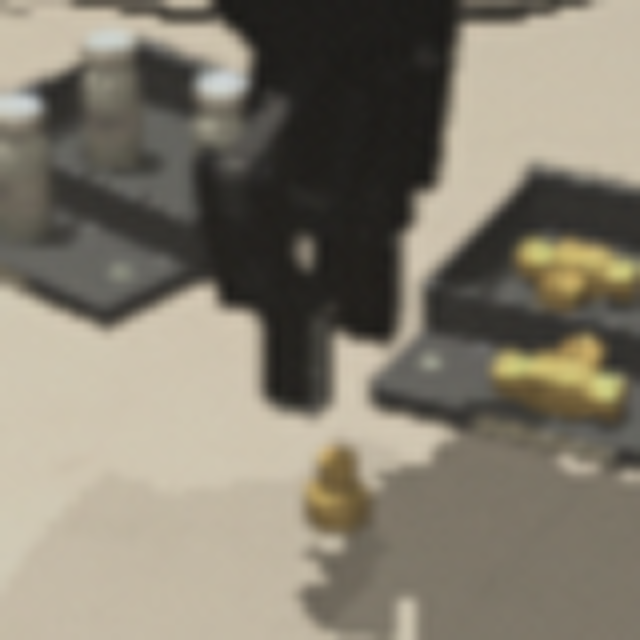

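{"fn": "step_arm", "kwargs": {
  "motion": [
    [0,1,12,0,0,0],
    [0,0,12,0,0,0],
    [0,0,10,0,0,0],
    [0,0,6,0,0,0],
    [0,0,3,0,0,0],
    [0,0,0,0,0,0]
  ]
}}

```text
clock: 37.85
position: [0.4722, 0.0095, 0.0058]
ee_rot: [0.652, 0.758, 0.0, -0.001]
ft_force: [-0.6, -0.4, 0.3]
grip_width: 0.514
```

```bash
python3 go.py .471 .0085 .001 1.725
python3 - <<'E'
from h import *
s=manip.camera("scene");cv2.imwrite("pics/r_s.png",s)
crop("pics/r_s.png",270,150,80,80,8,"pics/r_1.png")
E
```

```text
t 37.85 p [0.4722 0.0095 0.0058] yaw 1.72 tilt [-0.     0.001] grip 43.9 F [-0.6 -0.4  0.3] q7 [ 0.33  0.85 -0.23]
turn deg (tool) [ 0.  -0.1 -0.3]
shift mm AFTER turn [-0.8 -1.3  4.8]
shift mm now [-0.8 -1.3  4.8]
```

View pics/r_1.png

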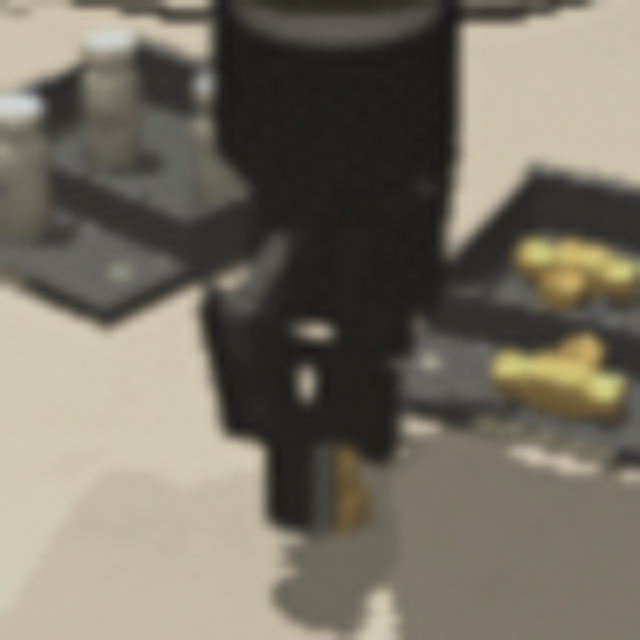

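{"fn": "step_arm", "kwargs": {
  "motion": [
    [0,0,2.5,0,0,0],
    [0,0,1,0,0,0],
    [0,0,0.5,0,0,0],
    [0,0,0,0,0,0]
  ]
}}

```text
clock: 38.4
position: [0.4728, 0.0094, 0.0023]
ee_rot: [0.653, 0.758, 0.001, 0.0]
ft_force: [0.5, -0.6, 0.0]
grip_width: 0.516
```

{"fn": "step_arm", "kwargs": {
  "motion": [
    [0,0,0,0,0,0],
    [0,0,0,0,0,0],
    [0,0,0,0,0,0],
    [0,0,0,0,0,0],
    [0,0,0,0,0,0]
  ],
  "jaw": 5,
  "force": 30
}}

```text
clock: 39.02
position: [0.4729, 0.0094, 0.0026]
ee_rot: [0.653, 0.758, 0.001, 0.0]
ft_force: [-1.2, 0.4, 0.8]
grip_width: 0.24
```

```bash
python3 go.py ab 0 0 .13 1.687
python3 - <<'E'
from h import *
s=manip.camera("scene");cv2.imwrite("pics/u_s.png",s)
crop("pics/u_s.png",270,150,80,80,8,"pics/u_1.png")
E
```

```text
t 39.02 p [0.4729 0.0094 0.0026] yaw 1.72 tilt [0.002 0.001] grip 20.5 F [-1.2  0.4  0.8] q7 [ 0.33  0.85 -0.23]
turn deg (tool) [ 0.1 -0.   1.9]
shift mm AFTER turn [-237.4  133.4 -127.4]
shift mm now [-241.6  125.8 -127.4]
```

View pics/u_1.png

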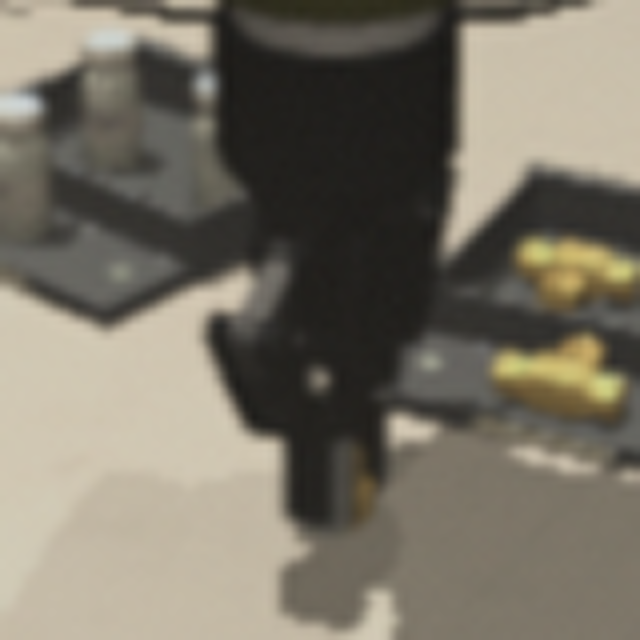

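{"fn": "step_arm", "kwargs": {
  "motion": [
    [0,0,-8,0,0,0],
    [0,0,-20,0,0,0],
    [0,0,-30,0,0,0],
    [0,0,-35,0,0,0],
    [-5,3,-20,0,0,1.9],
    [-20,11,0,0,0,0],
    [-22,12,0,0,0,0],
    [-22,12,0,0,0,0],
    [-22,12,0,0,0,0],
    [-22,12,0,0,0,0],
    [-22,12,0,0,0,0],
    [-22,12,0,0,0,0],
    [-22,12,0,0,0,0],
    [-20,12,0,0,0,0],
    [-15,9,0,0,0,0],
    [-8,5,0,0,0,0],
    [0,0,0,0,0,0],
    [0,0,0,0,0,0]
  ]
}}

```text
clock: 41.32
position: [0.624, -0.2169, 0.105]
ee_rot: [0.665, 0.747, -0.005, -0.005]
ft_force: [0.5, 0.5, -0.3]
grip_width: 0.234
```

```bash
python3 go.py ab 0 0 .05 1.687
python3 - <<'E'
from h import *
s=manip.camera("scene");cv2.imwrite("pics/v_s.png",s)
crop("pics/v_s.png",350,90,110,150,5,"pics/v_1.png")
E
```

```text
t 41.33 p [ 0.624  -0.2169  0.105 ] yaw 1.687 tilt [-0.014  0.   ] grip 19.9 F [ 0.5  0.5 -0.3] q7 [0.36 1.22 0.15]
turn deg (tool) [-0.8 -0.1  0. ]
shift mm AFTER turn [ 4.8  9.7 55. ]
shift mm now [ 4.7 10.4 54.9]
```

View pics/v_1.png

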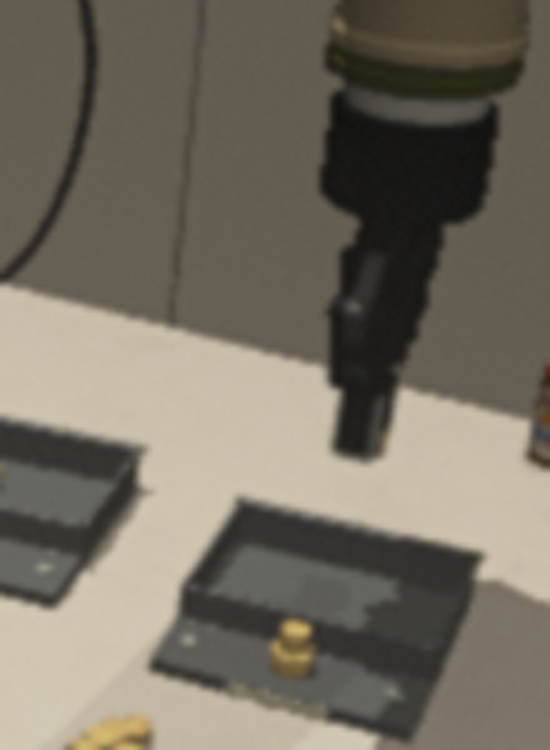

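{"fn": "step_arm", "kwargs": {
  "motion": [
    [4,8,6,-0.8,0,0],
    [0,0,12,0,0,0],
    [0,0,14,0,0,0],
    [0,0,14,0,0,0],
    [0,0,14,0,0,0],
    [0,0,12,0,0,0],
    [0,0,8,0,0,0],
    [0,0,4,0,0,0],
    [0,0,0,0,0,0]
  ]
}}

```text
clock: 42.5
position: [0.631, -0.2102, 0.0143]
ee_rot: [0.664, 0.748, 0.001, -0.001]
ft_force: [-0.3, 0.7, -1.2]
grip_width: 0.232
```

```bash
python3 go.py ab 0 0 .0056 1.687
python3 - <<'E'
from h import *
s=manip.camera("scene");cv2.imwrite("pics/w_s.png",s)
crop("pics/w_s.png",380,160,80,80,7,"pics/w_1.png")
E
```

```text
t 42.5 p [ 0.631  -0.2102  0.0143] yaw 1.689 tilt [-0.001  0.002] grip 19.8 F [-0.3  0.7 -1.2] q7 [0.41 1.06 0.11]
turn deg (tool) [-0.  -0.1  0.1]
shift mm AFTER turn [-1.   1.9  8.7]
shift mm now [-1.   1.9  8.7]
```

View pics/w_1.png

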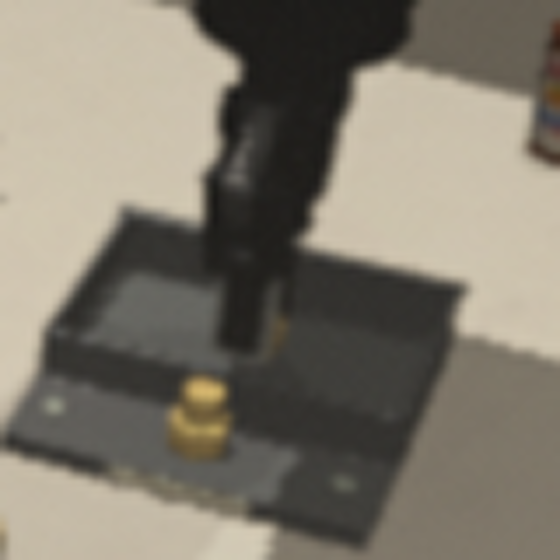

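{"fn": "step_arm", "kwargs": {
  "motion": [
    [0,0,4,0,0,0],
    [0,0,2,0,0,0],
    [0,0,1,0,0,0],
    [0,0,0.5,0,0,0],
    [0,0,0,0,0,0]
  ]
}}

```text
clock: 43.18
position: [0.6318, -0.2105, 0.0077]
ee_rot: [0.664, 0.748, 0.001, 0.0]
ft_force: [-0.5, -0.6, -0.2]
grip_width: 0.24
```

```bash
python3 go.py ab 0 0 .0056 1.687
```

```text
t 43.17 p [ 0.6318 -0.2105  0.0077] yaw 1.689 tilt [0.002 0.001] grip 20.5 F [-0.5 -0.6 -0.2] q7 [0.42 1.05 0.1 ]
turn deg (tool) [ 0.1 -0.1  0.1]
shift mm AFTER turn [-0.6  1.1  2.1]
shift mm now [-0.7  1.1  2.1]
```

{"fn": "step_arm", "kwargs": {
  "motion": [
    [0,0,2,0,0,0],
    [0,0,0.5,0,0,0],
    [0,0,0,0,0,0]
  ]
}}

```text
clock: 43.55
position: [0.632, -0.2105, 0.0057]
ee_rot: [0.664, 0.748, 0.001, 0.0]
ft_force: [-0.4, 0.3, 1.1]
grip_width: 0.235
```

{"fn": "step_arm", "kwargs": {
  "motion": [
    [0,0,0,0,0,0],
    [0,0,0,0,0,0],
    [0,0,0,0,0,0],
    [0,0,-8,0,0,0],
    [0,0,-15,0,0,0],
    [0,0,-25,0,0,0],
    [0,0,-30,0,0,0],
    [0,0,-30,0,0,0],
    [0,0,-15,0,0,0],
    [0,0,0,0,0,0]
  ],
  "jaw": 40
}}

```text
clock: 44.8
position: [0.6325, -0.2105, 0.1375]
ee_rot: [0.664, 0.748, 0.002, 0.002]
ft_force: [1.5, 0.5, -0.7]
grip_width: 0.469
```

```bash
python3 go.py .453 -.179 .13 -.33
python3 - <<'E'
from h import *
s=manip.camera("scene");cv2.imwrite("pics/x_s.png",s)
crop("pics/x_s.png",350,130,110,130,5,"pics/x_1.png")
E
```

```text
t 44.8 p [ 0.6325 -0.2105  0.1375] yaw 1.689 tilt [ 0.005 -0.   ] grip 40.1 F [ 1.5  0.5 -0.7] q7 [0.34 1.25 0.15]
turn deg (tool) [  0.2  -0.3 115.7]
shift mm AFTER turn [-180.    28.4    7.5]
shift mm now [  52.4 -174.6    6.6]
```

View pics/x_1.png

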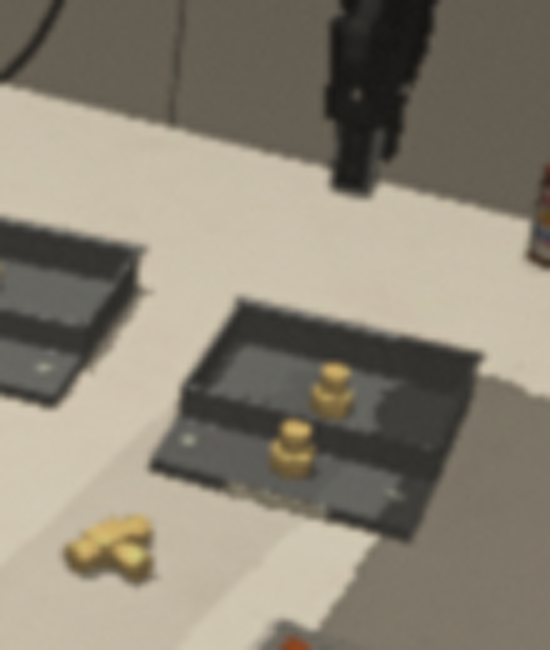

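{"fn": "step_arm", "kwargs": {
  "motion": [
    [3,-10,0,0,0,0],
    [6.5,-22,0,0,0,0],
    [6.5,-22,0,0,0,0],
    [6.5,-22,0,0,0,0],
    [6.5,-22,0,0,0,0],
    [6.5,-22,0,0,0,0],
    [6.5,-22,0,0,0,0],
    [5,-16,0,0,0,0],
    [3,-8,0,0,0,-4],
    [0,0,0,0,0,-10],
    [0,0,0,0,0,-10],
    [0,0,0,0,0,-10],
    [0,0,0,0,0,-10],
    [0,0,0,0,0,-10],
    [0,0,0,0,0,-6],
    [0,0,0,0,0,-2],
    [0,0,0,0,0,0]
  ],
  "jaw": 62
}}

```text
clock: 46.98
position: [0.4332, -0.1753, 0.1165]
ee_rot: [0.169, 0.985, 0.003, -0.015]
ft_force: [-0.0, 0.0, 0.3]
grip_width: 0.728
```

```bash
python3 go.py .453 -.179 .05 2.81
```

```text
t 46.98 p [ 0.4332 -0.1753  0.1165] yaw 2.801 tilt [-0.029  0.011] grip 62.2 F [-0.   0.   0.3] q7 [0.16 1.1  1.39]
turn deg (tool) [ 0.  -1.8 -0.5]
shift mm AFTER turn [-19.9   3.   66.5]
shift mm now [-22.    3.1  65.8]
```

{"fn": "step_arm", "kwargs": {
  "motion": [
    [-8,1.5,3,0,-1.8,-1],
    [-8,1.5,8,0,0,0],
    [-3,0,12,0,0,0],
    [0,0,12,0,0,0],
    [0,0,8,0,0,0],
    [0,0,4,0,0,0],
    [0,0,0,0,0,0]
  ]
}}

```text
clock: 47.85
position: [0.45, -0.1781, 0.0636]
ee_rot: [0.163, 0.987, 0.001, -0.002]
ft_force: [0.4, 0.1, 0.7]
grip_width: 0.728
```

```bash
python3 go.py .453 -.179 .007 2.82
python3 - <<'E'
from h import *
s=manip.camera("scene");cv2.imwrite("pics/y_s.png",s)
crop("pics/y_s.png",330,160,90,110,6,"pics/y_1.png")
f=lambda p:((p-[330,160])*6).round(0)
print(f(proj("scene",[.453,-.179,.008])))
E
```

```text
t 47.85 p [ 0.45   -0.1781  0.0636] yaw 2.815 tilt [-0.004  0.003] grip 62.1 F [0.4 0.1 0.7] q7 [0.26 0.98 1.32]
turn deg (tool) [ 0.1 -0.3 -0.3]
shift mm AFTER turn [-3.1  0.1 56.6]
shift mm now [-3.4  0.  56.6]
[258. 479.]
```

View pics/y_1.png

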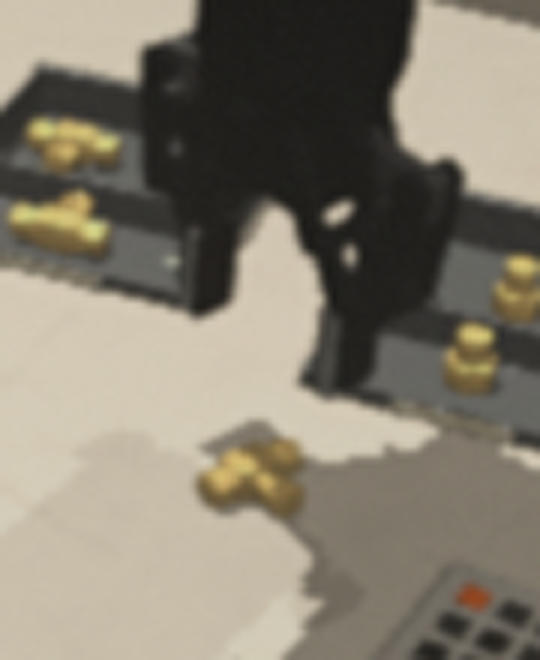

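{"fn": "step_arm", "kwargs": {
  "motion": [
    [-3,0,10,0,-0.3,0],
    [0,0,12,0,0,0],
    [0,0,12,0,0,0],
    [0,0,8,0,0,0],
    [0,0,4,0,0,0],
    [0,0,2,0,0,0],
    [0,0,0,0,0,0]
  ]
}}

```text
clock: 48.78
position: [0.4534, -0.1793, 0.0127]
ee_rot: [0.163, 0.987, 0.0, 0.001]
ft_force: [-0.6, 0.2, 0.9]
grip_width: 0.727
```

```bash
python3 go.py .453 -.179 .001 2.82
python3 - <<'E'
from h import *
s=manip.camera("scene");cv2.imwrite("pics/z_s.png",s)
crop("pics/z_s.png",330,180,90,90,7,"pics/z_1.png")
E
```

```text
t 48.77 p [ 0.4534 -0.1793  0.0127] yaw 2.815 tilt [0.002 0.   ] grip 62.1 F [-0.6  0.2  0.9] q7 [0.35 0.88 1.25]
turn deg (tool) [ 0.1  0.1 -0.3]
shift mm AFTER turn [ 0.5  0.2 11.7]
shift mm now [ 0.5  0.2 11.7]
```

View pics/z_1.png

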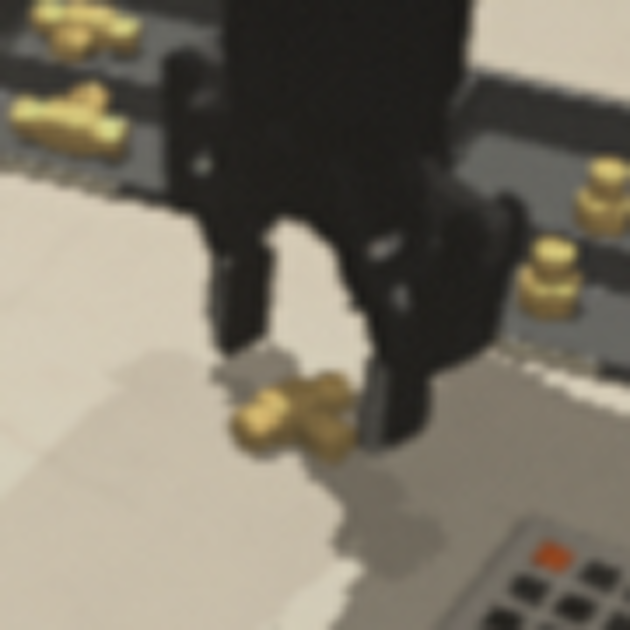

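{"fn": "step_arm", "kwargs": {
  "motion": [
    [0,0,6,0,0,0],
    [0,0,4,0,0,0],
    [0,0,1,0,0,0],
    [0,0,0.5,0,0,0],
    [0,0,0,0,0,0]
  ]
}}

```text
clock: 49.45
position: [0.4538, -0.1795, 0.0009]
ee_rot: [0.163, 0.987, 0.0, 0.001]
ft_force: [-0.0, -0.8, -0.5]
grip_width: 0.725
```

```bash
python3 go.py .453 -.179 .001 2.82
```

```text
t 49.45 p [ 0.4538 -0.1795  0.0009] yaw 2.815 tilt [ 0.003 -0.   ] grip 62.0 F [-0.  -0.8 -0.5] q7 [0.37 0.86 1.24]
turn deg (tool) [ 0.   0.2 -0.3]
shift mm AFTER turn [ 1.   0.2 -0.1]
shift mm now [ 1.   0.2 -0.1]
```

{"fn": "step_arm", "kwargs": {
  "motion": [
    [0,0,0,0,0,0],
    [0,0,0,0,0,0],
    [0,0,0,0,0,0],
    [0,0,0,0,0,0],
    [0,0,0,0,0,0]
  ],
  "jaw": 15,
  "force": 40
}}

```text
clock: 50.08
position: [0.4541, -0.1796, 0.0013]
ee_rot: [0.163, 0.987, -0.0, 0.002]
ft_force: [0.1, -0.1, 0.2]
grip_width: 0.358
```

```bash
python3 go.py tb 0 -.031 .13 1.725
python3 - <<'E'
from h import *
s=manip.camera("scene");cv2.imwrite("pics/aa_s.png",s)
crop("pics/aa_s.png",330,180,90,90,7,"pics/aa_1.png")
E
```

```text
t 50.08 p [ 0.4541 -0.1796  0.0013] yaw 2.814 tilt [ 0.003 -0.001] grip 30.5 F [ 0.1 -0.1  0.2] q7 [0.37 0.86 1.24]
turn deg (tool) [ 0.1  0.2 62.4]
shift mm AFTER turn [ 106.5  209.5 -128.7]
shift mm now [-136.8  191.4 -128.1]
```

View pics/aa_1.png

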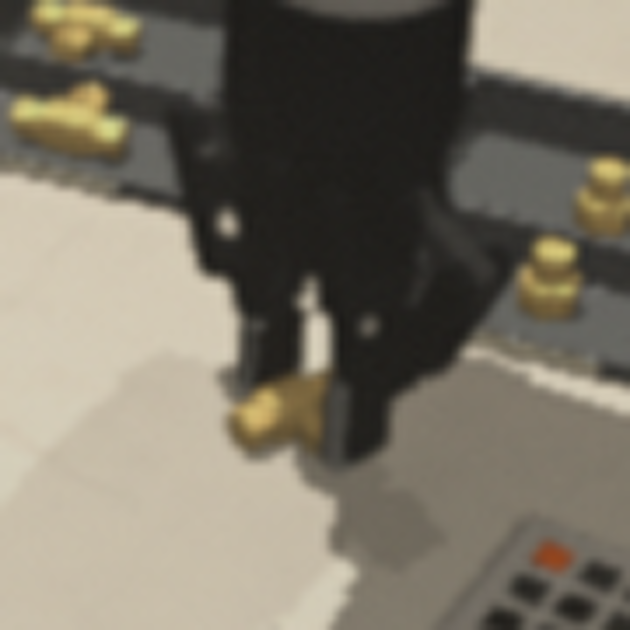

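{"fn": "step_arm", "kwargs": {
  "motion": [
    [0,0,-10,0,0,0],
    [0,0,-20,0,0,0],
    [0,0,-30,0,0,0],
    [0,0,-35,0,0,0],
    [0,0,-25,0,0,0],
    [0,0,-5,0,0,6],
    [0,0,0,0,0,10],
    [0,0,0,0,0,10],
    [0,0,0,0,0,10],
    [0,0,0,0,0,10],
    [0,0,0,0,0,9],
    [0,0,0,0,0,3],
    [0,0,0,0,0,0]
  ]
}}

```text
clock: 51.75
position: [0.4563, -0.1773, 0.1473]
ee_rot: [0.631, 0.775, 0.002, 0.008]
ft_force: [0.1, -0.1, 0.2]
grip_width: 0.355
```

```bash
python3 go.py tb 0 -.031 .13 1.725
```

```text
t 51.75 p [ 0.4563 -0.1773  0.1473] yaw 1.775 tilt [ 0.015 -0.007] grip 30.3 F [ 0.1 -0.1  0.2] q7 [0.12 1.12 0.39]
turn deg (tool) [0.8 0.5 2.8]
shift mm AFTER turn [104.6 207.   17.3]
shift mm now [ 94.3 211.7  19.2]
```

{"fn": "step_arm", "kwargs": {
  "motion": [
    [5,10,0,0.8,0.5,2.8],
    [10,21,0,0,0,0],
    [10,21,0,0,0,0],
    [10,21,0,0,0,0],
    [10,21,0,0,0,0],
    [10,21,0,0,0,0],
    [10,21,0,0,0,0],
    [10,21,0,0,0,0],
    [10,21,0,0,0,0],
    [8,15,0,0,0,0],
    [4,7,0,0,0,0],
    [0,0,0,0,0,0],
    [0,0,0,0,0,0]
  ]
}}

```text
clock: 53.38
position: [0.643, -0.0462, 0.1573]
ee_rot: [0.644, 0.765, 0.001, 0.002]
ft_force: [-0.1, 0.1, -1.6]
grip_width: 0.358
```

```bash
python3 go.py tb 0 -.031 .05 1.725
python3 - <<'E'
from h import *
cv2.imwrite("pics/ab_s.png",manip.camera("scene"))
crop("pics/ab_s.png",290,100,110,120,5,"pics/ab_1.png")
E
```

```text
t 53.38 p [ 0.643  -0.0462  0.1573] yaw 1.741 tilt [ 0.005 -0.001] grip 30.5 F [-0.1  0.1 -1.6] q7 [ 0.36  1.28 -0.07]
turn deg (tool) [0.3 0.1 0.9]
shift mm AFTER turn [  3.6   2.3 107.3]
shift mm now [  3.8   1.9 107.3]
```

View pics/ab_1.png

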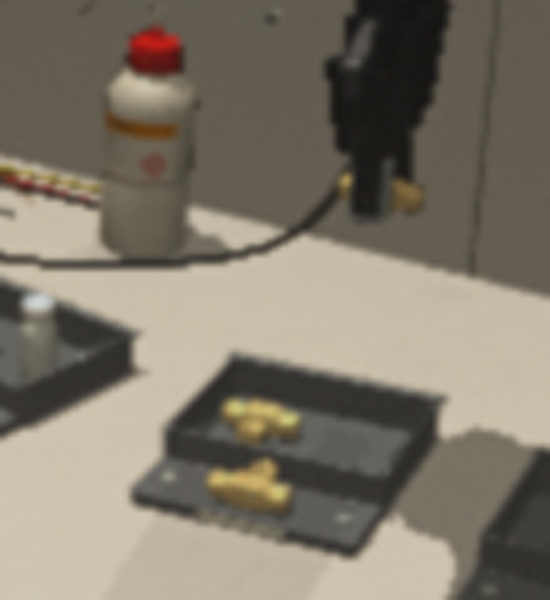

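{"fn": "step_arm", "kwargs": {
  "motion": [
    [3,2,8,0.3,0,1],
    [0,0,14,0,0,0],
    [0,0,14,0,0,0],
    [0,0,14,0,0,0],
    [0,0,14,0,0,0],
    [0,0,14,0,0,0],
    [0,0,12,0,0,0],
    [0,0,6,0,0,0],
    [0,0,1,0,0,0],
    [0,0,0,0,0,0]
  ]
}}

```text
clock: 54.68
position: [0.6433, -0.0441, 0.0523]
ee_rot: [0.652, 0.758, -0.002, -0.0]
ft_force: [1.1, -0.1, 0.0]
grip_width: 0.355
```

```bash
python3 go.py tb 0 -.031 .006 1.725
python3 - <<'E'
from h import *
cv2.imwrite("pics/ac_s.png",manip.camera("scene"))
crop("pics/ac_s.png",300,140,90,80,7,"pics/ac_1.png")
E
```

```text
t 54.67 p [ 0.6433 -0.0441  0.0523] yaw 1.721 tilt [-0.003 -0.002] grip 30.3 F [ 1.1 -0.1  0. ] q7 [ 0.43  1.12 -0.14]
turn deg (tool) [-0.2  0.1 -0.2]
shift mm AFTER turn [ 1.6  1.8 46.3]
shift mm now [ 1.7  1.9 46.3]
```

View pics/ac_1.png

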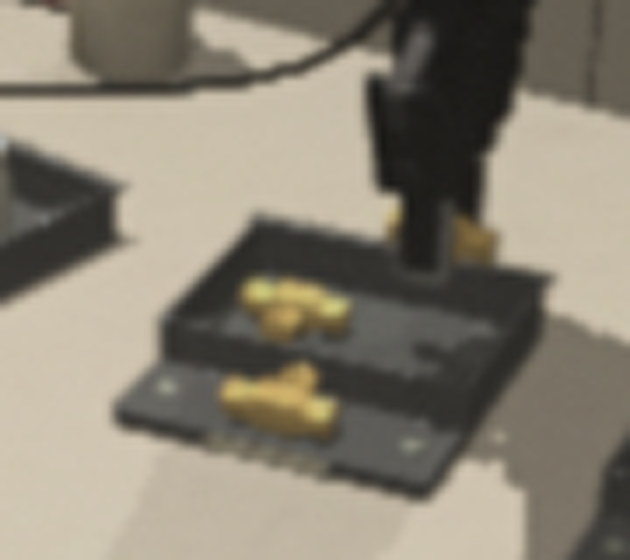

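{"fn": "step_arm", "kwargs": {
  "motion": [
    [0.5,1,10,-0.2,0,0],
    [0,0,12,0,0,0],
    [0,0,9,0,0,0],
    [0,0,6,0,0,0],
    [0,0,3,0,0,0],
    [0,0,0,0,0,0]
  ]
}}

```text
clock: 55.48
position: [0.6443, -0.0436, 0.0096]
ee_rot: [0.652, 0.758, -0.0, 0.001]
ft_force: [-0.4, -0.1, 0.1]
grip_width: 0.356
```

```bash
python3 go.py tb 0 -.031 .0045 1.725
python3 - <<'E'
from h import *
cv2.imwrite("pics/ad_s.png",manip.camera("scene"))
crop("pics/ad_s.png",300,140,90,80,7,"pics/ad_1.png")
E
```

```text
t 55.48 p [ 0.6443 -0.0436  0.0096] yaw 1.721 tilt [ 0.001 -0.002] grip 30.4 F [-0.4 -0.1  0.1] q7 [ 0.47  1.05 -0.16]
turn deg (tool) [ 0.   0.1 -0.2]
shift mm AFTER turn [1.2 0.7 5.1]
shift mm now [1.2 0.6 5.1]
```

View pics/ad_1.png

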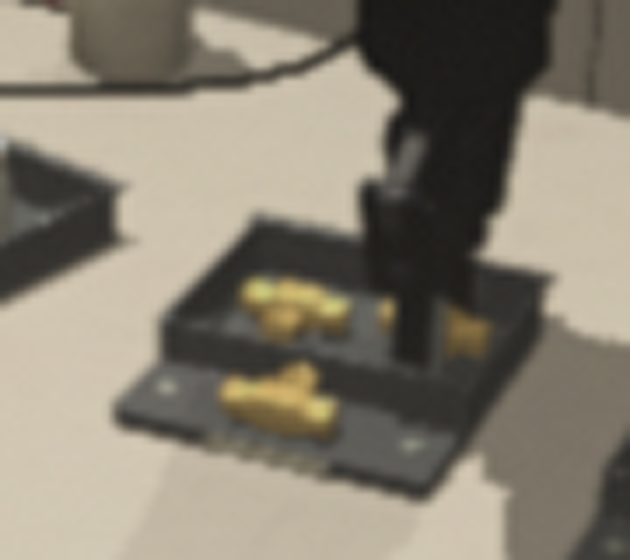

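{"fn": "step_arm", "kwargs": {
  "motion": [
    [0,0,3,0,0,0],
    [0,0,1.5,0,0,0],
    [0,0,0.5,0,0,0],
    [0,0,0,0,0,0]
  ]
}}

```text
clock: 56.02
position: [0.645, -0.0436, 0.0052]
ee_rot: [0.652, 0.758, 0.0, 0.002]
ft_force: [-0.0, 1.1, -0.6]
grip_width: 0.354
```

{"fn": "step_arm", "kwargs": {
  "motion": [
    [0,0,0.5,0,0,0],
    [0,0,0,0,0,0],
    [0,0,0,0,0,0],
    [0,0,-8,0,0,0],
    [0,0,-15,0,0,0],
    [0,0,-25,0,0,0],
    [0,0,-30,0,0,0],
    [0,0,-35,0,0,0],
    [0,0,-35,0,0,0],
    [0,0,-30,0,0,0],
    [0,0,-15,0,0,0],
    [0,0,0,0,0,0],
    [0,0,0,0,0,0]
  ],
  "jaw": 48
}}

```text
clock: 57.65
position: [0.6444, -0.0423, 0.2113]
ee_rot: [0.651, 0.759, 0.002, 0.004]
ft_force: [-0.9, 0.0, -0.0]
grip_width: 0.558
```

```bash
python3 go.py
python3 - <<'E'
from h import *
cv2.imwrite("pics/ae_s.png",manip.camera("scene"));cv2.imwrite("pics/ae_t.png",manip.camera("top"))
crop("pics/ae_s.png",180,130,270,180,2.9,"pics/ae_1.png")
crop("pics/ae_t.png",170,110,290,180,2.7,"pics/ae_2.png")
a=cv2.imread("pics/top0.png").astype(int);b=cv2.imread("pics/ae_t.png").astype(int)
for x,y,w,h in((190,225,45,45),(418,222,40,60)): print(np.abs(a-b)[y:y+h,x:x+w].mean())
E
```

```text
t 57.65 p [ 0.6444 -0.0423  0.2113] yaw 1.723 tilt [ 0.008 -0.002] grip 47.6 F [-0.9  0.  -0. ] q7 [ 0.33  1.37 -0.07]
1.4102057613168724
33.70569444444445
```

View pics/ae_1.png

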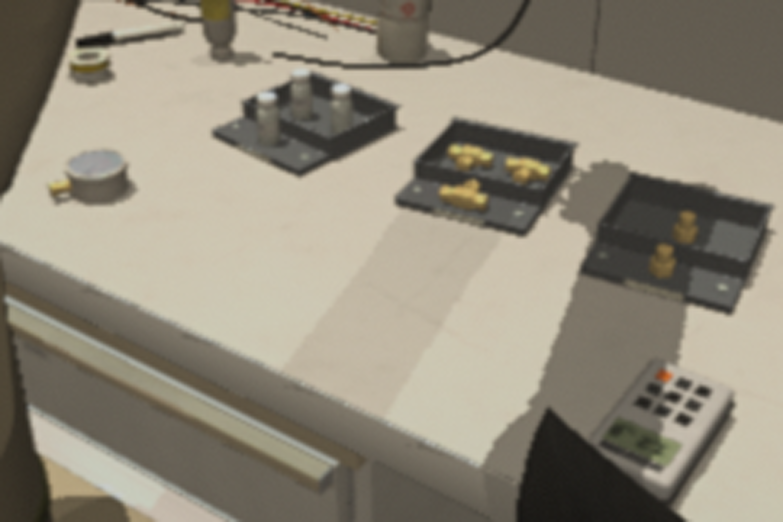

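View pics/ae_2.png

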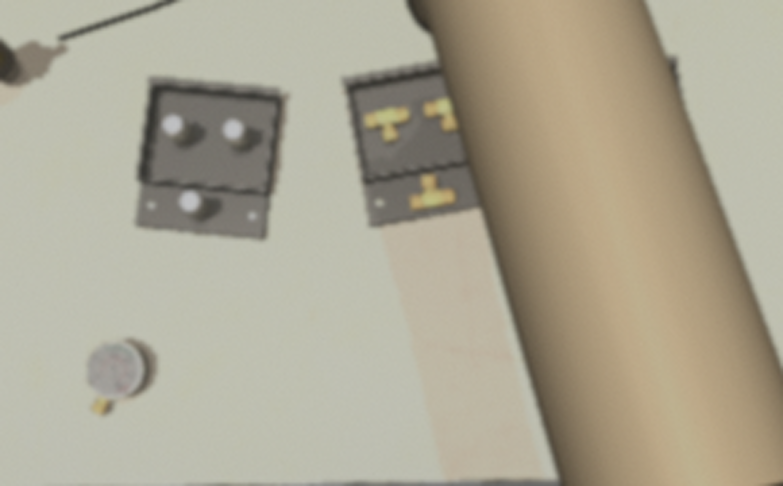

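Run:
```python
from h import *
g=lambda f:cv2.cvtColor(cv2.imread(f),cv2.COLOR_BGR2GRAY)
a=g("pics/scene0.png");b=g("pics/ae_s.png")
r=cv2.matchTemplate(b[235:310,370:445],a[255:300,392:432],cv2.TM_CCOEFF_NORMED);print(cv2.minMaxLoc(r),"expected (22,20)")
print(manip.hand_in())
```

```text
(-0.10373691469430923, 0.801227331161499, (32, 15), (22, 20)) expected (22,20)
the job is handed in; nothing more can be done
None
```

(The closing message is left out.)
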